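# Set out the clay samples for a test firing

### The arm

A 6-joint arm with a two-finger parallel gripper is mounted at the origin on the work surface. World frame = base frame: x ahead of the robot, y to its left, z up, the work surface at z = 0. Lengths are in m, angles in rad, forces in N, time in s.
With the tool pointing down it reaches from about 0.325 to 0.75 m from the base axis. Payload 7.6 kg.
Tool frame: the origin (TCP) lies at the very end of the fingers, on their centre line; the grasp point (between the pads) lies 19 mm behind it; z points along the fingers, y is the direction in which the jaws open and shut (so a half turn about z gives the same grasp; the last joint's range is limited). The gripper opens to 85 mm and grips with 20 to 120 N. Pads are 22 mm wide; open, the fingers measure 114 mm over their backs; the gripper's body (76 mm by 85 mm) begins 54 mm behind the grasp point. The pads swing forward as they close: fully open they stand 13 mm farther back than shut.
Start: joints at [-1.282, 0.052, 1.401, -0, 1.689, -0.07], TCP at [0.184, -0.492, 0.231] pointing down, gripper open.
Joint ranges: [-2.9, 2.9], [-0.91, 2.17], [0.12, 2.37], [-1.06, 4.2], [0.26, 2.73], [-2.93, 2.93]. Speed limits (rad/s): [2.57, 2.57, 3.01, 3.14, 3.14, 3.14].

### API

Orientations are given as a rotation vector (axis times angle).
In Python, from bench import manip gives the robot as it stands.
- The arm moves only by the tool servo_tool, never from a script. Its argument "targets" is a list of rows, each an object of numbers: "grip": the finger opening in m, from 0 to 0.0854; "x", "y", "z": the shift along the tool's x, y, z in m; "ax", "ay", "az": the turn, a rotation vector about the tool's x, y, z in rad. In form: [{"grip": .., "x": .., "y": .., "z": .., "ax": .., "ay": .., "az": ..}, ...]. A call has 1 to 8 rows; each row is the pose to reach, as a shift and turn from the pose measured when the call began, along the tool's axes at that moment; what a row does not reach only later rows make up. A row lasts 1/10 s, in which the tool goes at most 50 mm and 8.59 degrees, less where a joint would pass 70% of its speed; a pose out of reach is approached as far as the arm can. A call with a gripper value outside its range is refused whole. The fingers move at their own pace and stop on an object; "squeeze" is the grip in N (left out, the last holds). Time passes only in rows, so rows that repeat a pose let the fingers close. It gives the time, the measured TCP pose, the force and the opening at its end, in the units of the state.
- manip.get_state(): the state, without advancing time (a new reading comes with each control period).
- manip.grab_frame(name): name is "scene" or "top" or "wrist"; returns the picture (384x512x3 uint8, red, green, blue); there is no depth.
- manip.camera_model(name): a dict with "fovy" (degrees; the focal length in pixels is half the picture's height over the tangent of half this angle, whatever the lens; pixels are square), "cx", "cy" (the principal point, pixels), "world_from_camera" (4x4, takes a point from camera to world coordinates). Camera axes: x right, y down, z forward; pixel columns grow to the right and rows downward; lengths in m; the calibration is good to about 2 mm. The wrist camera is an equidistant fisheye: a pixel r from the principal point sees the ray r / f radians off the axis. A picture is of the moment at which its call begins: read the wrist's pose just before it. camera_model takes no time and is no camera call; for the wrist camera it gives the pose at the moment of the call.
- manip.close_job(): hands the job in, once; it reports no verdict.
The state is a dict: "time": time; "joint_pos": joint angles; "qd": joint speeds; "joint_efforts": joint torques, N m; "tool_pos": TCP position; "ee_rot": TCP orientation; "ft_force": force on the tool from outside, world axes, zero at the start; "moment": the same for the moment, N m; "opening": finger opening in m.
Only numpy, scipy, OpenCV 4.12 (cv2) and the standard library are available. Lean on these libraries where they do the work, as an engineer would, in place of code of your own. Each camera call takes 0.05 s, during which the arm holds its last target. There are 200 camera calls.

### The job

Set out the samples for the test firing: the grey tablet flat in the middle of the blue tile with the red tablet squarely on top of it, the white tablet on the brown plate midway between its two props, and the brown trial bar on the bench straight behind the cone plaque (on the side away from the robot), centred on it and parallel to it, with a gap of about 30 mm between the two. The unfired clay is brittle, so set each piece down without dropping it, and leave the green tablet, the jar and the tamper where they stand.

Things in the scene. Friction and masses are not known exactly. Their poses are not given: they have to be found in the camera images.
- grey_tablet_center (a point): Dark grey pressed clay disc with flat faces, 50 mm in diameter, 22 mm thick, lying flat on the bench at the start; this point is its centre, half-way up (11 mm above its underside), z up; weight about 60 to 120 g
- red_tablet_center (a point): Brick-red pressed clay disc with flat faces, 50 mm in diameter, 22 mm thick, lying flat on the bench at the start; this point is its centre, half-way up (11 mm above its underside), z up; weight about 60 to 120 g
- white_tablet_center (a point): White pressed clay disc with flat faces, 50 mm in diameter, 22 mm thick, lying flat on the bench at the start; this point is its centre, half-way up (11 mm above its underside), z up; weight about 60 to 120 g
- trial_bar_center (a point): Dark brown clay trial bar, 80 mm long (its y axis), 28 mm wide (x), 20 mm high, lying flat on the bench; this point is its centre, half-way up; weight about 60 to 125 g
- tile_top (a point): Blue square ceramic setter tile, 110 x 110 mm and 10 mm thick, fixed on the bench; this point is the centre of its top face, 10 mm above the bench
- plate_mid (a point): Brown rectangular kiln plate 90 mm (x) by 190 mm (y), 8 mm thick, fixed on the bench, carrying two upright cream round props (30 mm in diameter, tops 45 mm above the bench) whose axes stand 72 mm to either side along y; this point is midway between the props on the plate's top face, 8 mm above the bench
- cone_plaque: Cream bar-shaped plaque, 36 mm deep (x) by 120 mm long (y) and 14 mm high, fixed on the bench, with a row of three small cones (orange, yellow, green; tips about 46 mm above the bench) along it; origin at the centre of its underside, on the bench; its x axis points squarely away from its robot-facing long side, so 'behind' it is +x (the side away from the robot). It is turned at most 0.3 rad from facing the robot's x axis
- green_tablet: Bystander: green clay disc, 50 mm in diameter, 22 mm thick, loose on the bench; origin at the centre of its underside. To be left where it is
- glaze_jar: Bystander: small white jar with a red cap, 44 mm in diameter, 75 mm tall, loose, standing; origin at the centre of its underside. To be left where it is
- tamper: Bystander: dark wooden hand tamper, 44 mm in diameter, 80 mm tall, loose, standing; origin at the centre of its underside. To be left where it is
Mind the look-alikes: they are no part of the job. What is meant by the part that bears white_tablet_center is not purple or yellow, and is the larger of those in its own colour.

How it is judged:
By the outcome, as a careful person would: the job done as asked, in the order asked, and still so for the second after the job is handed in, with the robot touching nothing.
It also fails if it takes over 99 s, if anything falls off the work surface, if the arm or the gripper's body presses on something with over 40 N, if the wrist force passes 120 N, or if a joint passes its speed limit or range.

## Working session

There is one attempt and no reset: what is moved stays moved. The work goes in short steps, Python scripts to look and compute and a tool call to move; the robot and the scene stay as the last step left them, time stands still between calls to the robot, and variables do not carry over. Pictures are saved under pics/ and viewed, about 12 in all and at most 16, crops included, and the job is handed in when it is done.

Besides the shell and the picture viewer there is one more tool, called after "Request:" as name([rows], argument=value, ...), one row to a line, values as JSON. servo_tool: Moves the arm, as the interface text tells. Its arguments: {"type":"object","properties":{"targets":{"type":"array","items":{"type":"object","properties":{"grip":{"type":"number"},"x":{"type":"number"},"y":{"type":"number"},"z":{"type":"number"},"ax":{"type":"number"},"ay":{"type":"number"},"az":{"type":"number"}}}},"squeeze":{"type":"number"}},"required":["targets"]}

```bash
mkdir -p pics; python3 - <<'E'
from bench import manip
import cv2,numpy as np
np.set_printoptions(precision=4,suppress=True)
for n in("scene","top"):
    m=manip.camera_model(n);print(n,m)
    cv2.imwrite(f"pics/{n}0.png",cv2.resize(manip.grab_frame(n)[...,::-1],(800,600),interpolation=cv2.INTER_CUBIC))
print(manip.get_state())
E
```

```text
scene {'fovy': 47.33034585918448, 'cx': 255.40603465787996, 'cy': 186.490958994829, 'world_from_camera': array([[-0.8371,  0.3193, -0.4442,  1.0044],
       [ 0.547 ,  0.499 , -0.6721,  0.6892],
       [ 0.0071, -0.8056, -0.5924,  0.6671],
       [ 0.    ,  0.    ,  0.    ,  1.    ]])}
top {'fovy': 53.531044799043464, 'cx': 256.38550069067185, 'cy': 198.91248980568577, 'world_from_camera': array([[-0.0065, -0.9956,  0.0934,  0.4585],
       [-0.9999,  0.0079,  0.0145, -0.0173],
       [-0.0152, -0.0933, -0.9955,  0.9783],
       [ 0.    ,  0.    ,  0.    ,  1.    ]])}
{'time': 0.1, 'joint_pos': array([-1.2823,  0.0528,  1.4016,  0.    ,  1.6886, -0.0703]), 'qd': array([-0.0004, -0.0013, -0.0021,  0.0012, -0.0002,  0.0016]), 'joint_efforts': array([  0.0021, -38.2582, -36.0984,   0.    ,   0.0048,   0.    ]), 'tool_pos': array([ 0.1843, -0.4913,  0.2306]), 'ee_rot': array([-3.0899, -0.5604,  0.0002]), 'ft_force': array([-0.7511,  0.1935,  0.4137]), 'moment': array([-0.0422,  0.0243,  0.0055]), 'opening': 0.08564977125175784}
```

View pics/top0.png

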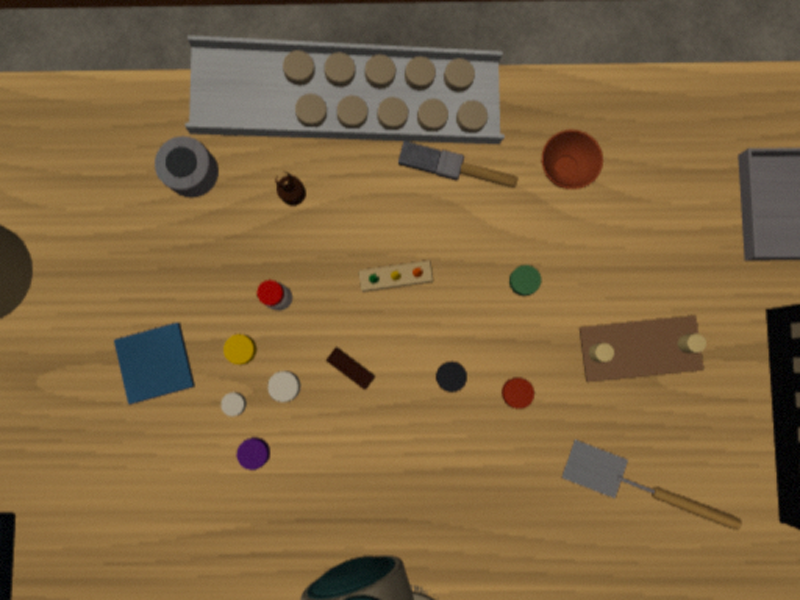

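View pics/scene0.png

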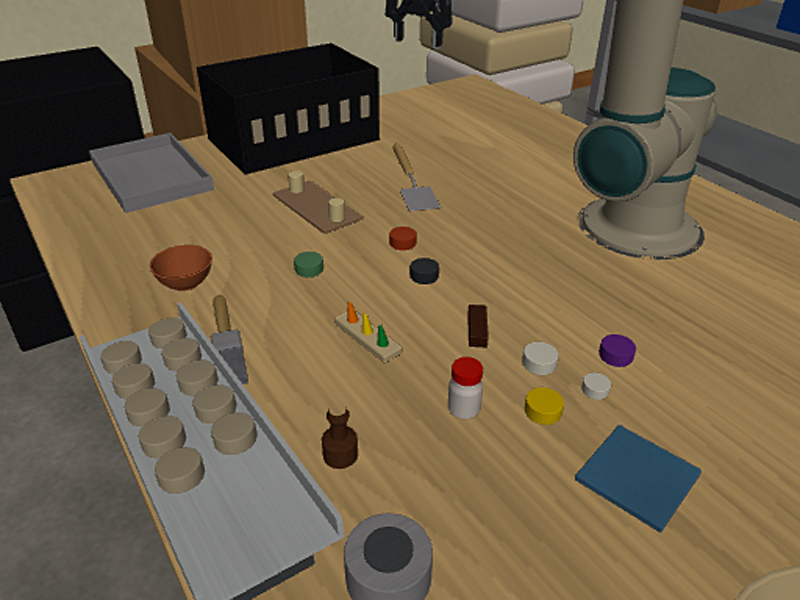

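The top view (800x600 px) shows the grey tablet at (451,376), red (518,393), white large (283,387) and small (232,404), and the bar at (350,368). The tile is at (154,363), the plate at (642,349) and the plaque at (396,276). The scene view agrees with this layout.

```bash
cat > h.py <<'E'
from bench import manip
import cv2,numpy as np
from scipy.spatial.transform import Rotation as R
np.set_printoptions(precision=4,suppress=True)
def ray(m,u,v,h=384,fish=False):
    f=h/2/np.tan(np.radians(m["fovy"])/2); d=np.array([u-m["cx"],v-m["cy"]])/f
    if fish:
        r=np.hypot(*d); c=np.array([*(d/max(r,1e-9)*np.sin(r)),np.cos(r)])
    else: c=np.array([*d,1.])
    T=np.array(m["world_from_camera"]); return T[:3,3],T[:3,:3]@c
def pt(m,u,v,z,fish=False):
    o,d=ray(m,u,v,fish=fish); return (o+d*(z-o[2])/d[2])[:2]
def flood(im,u,v,tol=18):
    mask=np.zeros((im.shape[0]+2,im.shape[1]+2),np.uint8)
    cv2.floodFill(im.copy(),mask,(int(round(u)),int(round(v))),0,(tol,)*3,(tol,)*3,4|(255<<8)|cv2.FLOODFILL_FIXED_RANGE|cv2.FLOODFILL_MASK_ONLY)
    return mask[1:-1,1:-1]
def go(x,y,z,jaw=None):
    """shift in tool frame to a world TCP point; jaw = wanted yaw of tool y axis (mod pi), tool made vertical"""
    s=manip.get_state(); Rc=R.from_rotvec(s["ee_rot"]); M=Rc.as_matrix()
    sh=M.T@(np.array([x,y,z])-s["tool_pos"])
    cur=np.arctan2(M[1,1],M[0,1]); yaw=cur if jaw is None else cur+(jaw-cur+np.pi/2)%np.pi-np.pi/2
    ty=np.array([np.cos(yaw),np.sin(yaw),0]); tz=np.array([0,0,-1.]); tx=np.cross(ty,tz)
    rv=(Rc.inv()*R.from_matrix(np.c_[tx,ty,tz])).as_rotvec()
    print("to",np.round([x,y,z],4),"shift",sh,"turn",rv,"yaw now/then",round(cur,3),round(yaw,3),"j6",round(s["joint_pos"][5],2),"t",round(s["time"],1),"F",s["ft_force"],"open",round(s["opening"],4))
E
python3 - <<'E'
from h import *
ob={"grey":(451,376,.011),"red":(518,393,.011),"white":(283,387,.011),"wsmall":(232,404,.011),"bar":(350,368,.010),"tile":(154,363,.005),"plate":(642,349,.008),"plaque":(385,280,.014),"green":(525,280,.011)}
m=manip.camera_model("top"); im=manip.grab_frame("top")
for k,(u,v,z) in ob.items():
    mk=flood(im,u/1.5625,v/1.5625); mk=cv2.morphologyEx(mk,cv2.MORPH_CLOSE,np.ones((3,3)))
    c=max(cv2.findContours(mk,0,2)[0],key=cv2.contourArea)
    M=cv2.moments(mk,True); cu,cv_=M["m10"]/M["m00"],M["m01"]/M["m00"]
    b=cv2.boxPoints(cv2.minAreaRect(c)); w=np.array([pt(m,*p,z) for p in b]); e=[w[1]-w[0],w[2]-w[1]]
    L=[np.hypot(*q) for q in e]; q=e[int(np.argmax(L))]
    print(k,"px",np.round([cu,cv_],1),"ctr",pt(m,cu,cv_,z),"boxctr",w.mean(0),"dims",np.round(L,4),"longyaw",round(np.arctan2(q[1],q[0])%np.pi,3))
for k,p in dict(propL=(603,352),propR=(695,343)).items(): print(k,pt(m,p[0]/1.5625,p[1]/1.5625,.045))
for k,p in dict(jar=(270,293,.075),tamp=(290,182,.08)).items(): print(k,pt(m,p[0]/1.5625,p[1]/1.5625,p[2]))
for n,pp in dict(plaque=[(359,268),(430,261),(433,282),(362,290)],tile=[(115,341),(180,323),(194,386),(129,403)],plate=[(581,327),(696,316),(703,369),(587,381)]).items():
    w=np.array([pt(m,a/1.5625,b/1.5625,dict(plaque=.014,tile=.01,plate=.008)[n]) for a,b in pp]); print(n,w.mean(0),w.tolist(),"yaw",np.arctan2(*(w[0]-w[1])[::-1]),np.arctan2(*(w[3]-w[2])[::-1]))
E
```

```text
grey px [288.4 240.7] ctr [ 0.4426 -0.0832] boxctr [ 0.4432 -0.0823] dims [0.0455 0.0426] longyaw 1.564
red px [331.3 251.1] ctr [ 0.4161 -0.1905] boxctr [ 0.4163 -0.1911] dims [0.0477 0.0448] longyaw 1.565
white px [180.5 247. ] ctr [0.4286 0.1898] boxctr [0.4286 0.1897] dims [0.0432 0.0452] longyaw 0.01
wsmall px [148.2 258.4] ctr [0.4005 0.2711] boxctr [0.4002 0.2704] dims [0.033  0.0325] longyaw 1.565
bar px [223.9 235.3] ctr [0.4574 0.0797] boxctr [0.4574 0.0796] dims [0.0253 0.0774] longyaw 0.926
tile px [ 97.8 232.3] ctr [0.4671 0.404 ] boxctr [0.4673 0.404 ] dims [0.1084 0.1077] longyaw 1.81
plate px [409.9 223. ] ctr [ 0.4853 -0.3911] boxctr [ 0.4851 -0.3918] dims [0.1951 0.0908] longyaw 1.667
plaque px [252.  175.6] ctr [0.609  0.0076] boxctr [0.6085 0.009 ] dims [0.1229 0.0336] longyaw 1.705
green px [335.9 178.7] ctr [ 0.5996 -0.2068] boxctr [ 0.6001 -0.2071] dims [0.0458 0.045 ] longyaw 2.346
propL [ 0.4791 -0.3186]
propR [ 0.4921 -0.4616]
jar [0.5723 0.1962]
tamp [0.745  0.1663]
plaque [0.6075 0.004 ] [[0.6200503367589859, 0.06462515563510632], [0.630611928609369, -0.051961186238961427], [0.5958193767730231, -0.056476913833937686], [0.5836202618026383, 0.05971044992141346]] yaw 1.661140028445182 1.6754082323022417
tile [0.4668 0.3991] [[0.5032944710196994, 0.46545604650905553], [0.5320734233029061, 0.35911275957745126], [0.42927063139564126, 0.3333292614215649], [0.4025116263622264, 0.4386758739272378]] yaw 1.835088852795022 1.8195447472765547
plate [ 0.4857 -0.3931] [[0.5207305412173416, -0.29648480841079916], [0.5372447944561911, -0.4831450073474308], [0.4514809035609599, -0.48984569146456963], [0.4334102767401423, -0.3030978755154858]] yaw 1.659038849751467 1.6672608579661625
```

```bash
python3 -c "
from h import *
go(.442,-.083,.16,0.1)
go(.442,-.083,.16,1.2)"
```

```text
to [ 0.442 -0.083  0.16 ] shift [ 0.3847 -0.2918  0.0711] turn [-0.001  -0.0009 -1.312 ] yaw now/then -1.212 0.1 j6 -0.07 t 0.1 F [ 0.2336 -0.8576 -0.0962] open 0.0857
to [ 0.442 -0.083  0.16 ] shift [ 0.3847 -0.2918  0.0711] turn [-0.0012  0.0004  0.7296] yaw now/then -1.212 -1.942 j6 -0.07 t 0.1 F [ 0.2336 -0.8576 -0.0962] open 0.0857
```

Request:
servo_tool([
  {"grip": 0.0854, "x": 0.385, "y": -0.292, "z": 0.07, "az": -1.312},
  {"x": 0.385, "y": -0.292, "z": 0.07, "az": -1.312, "grip": 0.0854},
  {"x": 0.385, "y": -0.292, "z": 0.07, "az": -1.312, "grip": 0.0854},
  {"x": 0.385, "y": -0.292, "z": 0.07, "az": -1.312, "grip": 0.0854},
  {"x": 0.385, "y": -0.292, "z": 0.07, "az": -1.312, "grip": 0.0854},
  {"x": 0.385, "y": -0.292, "z": 0.07, "az": -1.312, "grip": 0.0854},
  {"x": 0.385, "y": -0.292, "z": 0.07, "az": -1.312, "grip": 0.0854},
  {"x": 0.385, "y": -0.292, "z": 0.07, "az": -1.312, "grip": 0.0854},
])

```text
invalid input at $.targets[0]: expected keys grip, x, y, z, ax, ay, az
```

```bash
python3 -c "
from h import *
go(.442,-.083,.16,0.1)"
```

```text
to [ 0.442 -0.083  0.16 ] shift [ 0.3847 -0.2918  0.0711] turn [-0.001  -0.0009 -1.312 ] yaw now/then -1.212 0.1 j6 -0.07 t 0.1 F [ 0.2336 -0.8576 -0.0962] open 0.0857
```

Request:
servo_tool([
  {"grip": 0.0854, "x": 0.385, "y": -0.292, "z": 0.07, "ax": 0, "ay": 0, "az": -1.312},
  {"grip": 0.0854, "x": 0.385, "y": -0.292, "z": 0.07, "ax": 0, "ay": 0, "az": -1.312},
  {"grip": 0.0854, "x": 0.385, "y": -0.292, "z": 0.07, "ax": 0, "ay": 0, "az": -1.312},
  {"grip": 0.0854, "x": 0.385, "y": -0.292, "z": 0.07, "ax": 0, "ay": 0, "az": -1.312},
  {"grip": 0.0854, "x": 0.385, "y": -0.292, "z": 0.07, "ax": 0, "ay": 0, "az": -1.312},
  {"grip": 0.0854, "x": 0.385, "y": -0.292, "z": 0.07, "ax": 0, "ay": 0, "az": -1.312},
  {"grip": 0.0854, "x": 0.385, "y": -0.292, "z": 0.07, "ax": 0, "ay": 0, "az": -1.312},
  {"grip": 0.0854, "x": 0.385, "y": -0.292, "z": 0.07, "ax": 0, "ay": 0, "az": -1.312},
])

```text
time: 0.95
tool_pos: [0.3961, -0.1548, 0.1735]
ee_rot: [-2.228, -2.214, -0.001]
ft_force: [0.5, 0.1, -0.7]
opening: 0.0852
```

```bash
python3 -c "
from h import *
go(.442,-.083,.16,0.1)"
```

```text
to [ 0.442 -0.083  0.16 ] shift [0.0721 0.0455 0.0136] turn [ 0.0001 -0.0008 -0.106 ] yaw now/then -0.006 0.1 j6 -0.45 t 0.9 F [ 0.4664  0.0531 -0.7327] open 0.0852
```

Request:
servo_tool([
  {"grip": 0.0854, "x": 0.072, "y": 0.0455, "z": 0.0136, "ax": 0, "ay": 0, "az": -0.106},
  {"grip": 0.0854, "x": 0.072, "y": 0.0455, "z": 0.0136, "ax": 0, "ay": 0, "az": -0.106},
  {"grip": 0.0854, "x": 0.072, "y": 0.0455, "z": 0.0136, "ax": 0, "ay": 0, "az": -0.106},
  {"grip": 0.0854, "x": 0.072, "y": 0.0455, "z": 0.0136, "ax": 0, "ay": 0, "az": -0.106},
])

```text
time: 1.35
tool_pos: [0.4419, -0.0826, 0.1596]
ee_rot: [-2.105, -2.331, 0.0]
ft_force: [-0.8, 0.1, -0.5]
opening: 0.0849
```

```bash
python3 - <<'E'
from h import *
m=manip.camera_model("wrist"); im=manip.grab_frame("wrist"); print(m)
cv2.imwrite("pics/w0.png",cv2.resize(im[...,::-1],(800,600),interpolation=cv2.INTER_CUBIC))
go(.442,-.083,.16,.1)
E
```

```text
{'fovy': 65.70646984690485, 'cx': 258.31200863909197, 'cy': 188.05742697147966, 'world_from_camera': array([[ 0.9949,  0.097 ,  0.0284,  0.4353],
       [ 0.1011, -0.9541, -0.2818, -0.0106],
       [-0.0002,  0.2832, -0.9591,  0.3021],
       [ 0.    ,  0.    ,  0.    ,  1.    ]])}
to [ 0.442 -0.083  0.16 ] shift [ 0.0003  0.0003 -0.0001] turn [-0.0004 -0.0006  0.0002] yaw now/then 0.1 0.1 j6 -0.37 t 1.4 F [-0.2903  0.2236 -0.0815] open 0.0855
```

View pics/w0.png

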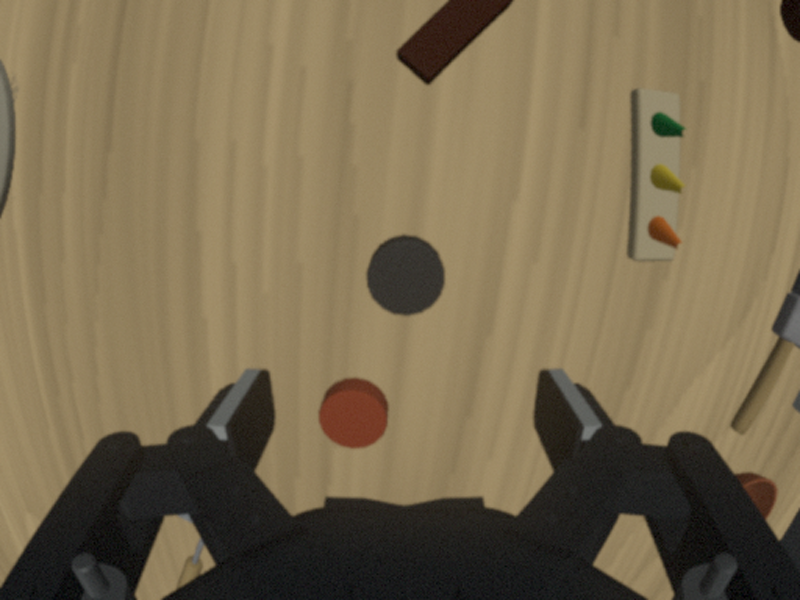

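Wrist view: grey at (405,275), red at (353,412) and the plaque with corners around (638,90), (679,95), (673,259) and (630,259).

```bash
cat >> h.py <<'E'
def wpts(m,d,k=1.5625):
    for n,(u,v,z) in d.items(): print(n,pt(m,(u+.5)/k-.5,(v+.5)/k-.5,z,True))
def wdisc(m,im,u,v,tol=18,z=.011,k=1.5625):
    mk=cv2.morphologyEx(flood(im,u/k,v/k,tol),cv2.MORPH_CLOSE,np.ones((5,5)))
    M=cv2.moments(mk,True); c=(M["m10"]/M["m00"],M["m01"]/M["m00"]); p=pt(m,*c,z,True)
    print("disc",np.round(c,1),"area",M["m00"],"at",p); return p
E
python3 - <<'E'
from h import *
m=manip.camera_model("wrist"); im=manip.grab_frame("wrist")
g=wdisc(m,im,405,275,25); r=wdisc(m,im,353,412,25)
wpts(m,dict(p1=(641,90,.014),p2=(679,95,.014),p3=(673,259,.014),p4=(635,259,.014)))
wpts(m,dict(gl=(367,275,.022),gr=(444,275,.022),gt=(405,235,.011),gb=(405,315,.011)))
go(*g,.003,.1)
E
```

```text
disc [259.3 175. ] area 1890.0 at [ 0.4435 -0.0832]
disc [226.7 264. ] area 1470.0 at [ 0.417  -0.1902]
p1 [0.5865 0.0603]
p2 [0.6177 0.0646]
p3 [ 0.6325 -0.051 ]
p4 [ 0.6002 -0.0551]
gl [ 0.4194 -0.0837]
gr [ 0.4672 -0.079 ]
gt [ 0.4407 -0.0581]
gb [ 0.446  -0.1113]
to [ 0.4435 -0.0832  0.003 ] shift [0.0003 0.0018 0.1571] turn [ 0.0001 -0.0005 -0.0009] yaw now/then 0.099 0.1 j6 -0.37 t 1.4 F [ 0.3995 -0.1337 -0.0211] open 0.0856
```

Request:
servo_tool([
  {"grip": 0.0854, "x": 0, "y": 0.0015, "z": 0.05, "ax": 0, "ay": 0, "az": 0},
  {"grip": 0.0854, "x": 0, "y": 0.0015, "z": 0.1, "ax": 0, "ay": 0, "az": 0},
  {"grip": 0.0854, "x": 0, "y": 0.0015, "z": 0.14, "ax": 0, "ay": 0, "az": 0},
  {"grip": 0.0854, "x": 0, "y": 0.0015, "z": 0.157, "ax": 0, "ay": 0, "az": 0},
  {"grip": 0.0854, "x": 0, "y": 0.0015, "z": 0.157, "ax": 0, "ay": 0, "az": 0},
  {"grip": 0.0854, "x": 0, "y": 0.0015, "z": 0.157, "ax": 0, "ay": 0, "az": 0},
])

```text
time: 2.05
tool_pos: [0.4435, -0.0845, 0.004]
ee_rot: [2.11, 2.327, 0.001]
ft_force: [-0.1, -0.4, 1.0]
opening: 0.0855
```

Request:
servo_tool([
  {"grip": 0.044, "x": 0, "y": 0, "z": 0, "ax": 0, "ay": 0, "az": 0},
  {"grip": 0.044, "x": 0, "y": 0, "z": 0, "ax": 0, "ay": 0, "az": 0},
  {"grip": 0.044, "x": 0, "y": 0, "z": 0, "ax": 0, "ay": 0, "az": 0},
  {"grip": 0.044, "x": 0, "y": 0, "z": 0, "ax": 0, "ay": 0, "az": 0},
  {"grip": 0.044, "x": 0, "y": 0, "z": 0, "ax": 0, "ay": 0, "az": 0},
  {"grip": 0.044, "x": 0, "y": 0, "z": 0, "ax": 0, "ay": 0, "az": 0},
], squeeze=35)

```text
time: 2.65
tool_pos: [0.4445, -0.085, 0.0057]
ee_rot: [2.108, 2.325, 0.002]
ft_force: [-2.7, -0.0, 7.1]
opening: 0.0487
```

Request:
servo_tool([
  {"grip": 0.044, "x": 0, "y": 0, "z": -0.01, "ax": 0, "ay": 0, "az": 0},
  {"grip": 0.044, "x": 0, "y": 0, "z": -0.04, "ax": 0, "ay": 0, "az": 0},
  {"grip": 0.044, "x": 0, "y": 0, "z": -0.08, "ax": 0, "ay": 0, "az": 0},
  {"grip": 0.044, "x": 0, "y": 0, "z": -0.12, "ax": 0, "ay": 0, "az": 0},
  {"grip": 0.044, "x": 0, "y": 0, "z": -0.14, "ax": 0, "ay": 0, "az": 0},
  {"grip": 0.044, "x": 0, "y": 0, "z": -0.14, "ax": 0, "ay": 0, "az": 0},
])

```text
time: 3.25
tool_pos: [0.4457, -0.0853, 0.1501]
ee_rot: [2.104, 2.32, 0.008]
ft_force: [1.0, -0.4, -1.8]
opening: 0.0485
```

```bash
python3 - <<'E'
from h import *
go(.455,.28,.15,.4)
go(.467,.402,.15,.4)
E
```

```text
to [0.455 0.28  0.15 ] shift [ 0.3626  0.0448 -0.0009] turn [ 0.01    0.0056 -0.3024] yaw now/then 0.098 0.4 j6 -0.37 t 3.2 F [ 0.9984 -0.4185 -1.7691] open 0.0485
to [0.467 0.402 0.15 ] shift [ 0.4829  0.0686 -0.0011] turn [ 0.01    0.0056 -0.3024] yaw now/then 0.098 0.4 j6 -0.37 t 3.2 F [ 0.9984 -0.4185 -1.7691] open 0.0485
```

Request:
servo_tool([
  {"grip": 0.044, "x": 0.362, "y": 0.045, "z": 0, "ax": 0.01, "ay": 0.0056, "az": -0.302},
  {"grip": 0.044, "x": 0.362, "y": 0.045, "z": 0, "ax": 0.01, "ay": 0.0056, "az": -0.302},
  {"grip": 0.044, "x": 0.362, "y": 0.045, "z": 0, "ax": 0.01, "ay": 0.0056, "az": -0.302},
  {"grip": 0.044, "x": 0.362, "y": 0.045, "z": 0, "ax": 0.01, "ay": 0.0056, "az": -0.302},
  {"grip": 0.044, "x": 0.362, "y": 0.045, "z": 0, "ax": 0.01, "ay": 0.0056, "az": -0.302},
  {"grip": 0.044, "x": 0.362, "y": 0.045, "z": 0, "ax": 0.01, "ay": 0.0056, "az": -0.302},
  {"grip": 0.044, "x": 0.362, "y": 0.045, "z": 0, "ax": 0.01, "ay": 0.0056, "az": -0.302},
  {"grip": 0.044, "x": 0.362, "y": 0.045, "z": 0, "ax": 0.01, "ay": 0.0056, "az": -0.302},
])

```text
time: 4.05
tool_pos: [0.4538, 0.2831, 0.1475]
ee_rot: [-1.73, -2.62, 0.002]
ft_force: [-1.1, -1.0, -1.5]
opening: 0.0485
```

Request:
servo_tool([
  {"grip": 0.044, "x": 0, "y": 0, "z": 0, "ax": 0, "ay": 0, "az": 0},
  {"grip": 0.044, "x": 0, "y": 0, "z": 0, "ax": 0, "ay": 0, "az": 0},
])

```text
time: 4.25
tool_pos: [0.4532, 0.2824, 0.1462]
ee_rot: [-1.729, -2.62, 0.006]
ft_force: [0.4, -1.5, -1.1]
opening: 0.0483
```

```bash
python3 - <<'E'
from h import *
m=manip.camera_model("wrist"); im=manip.grab_frame("wrist"); np.savez("w1.npz",im=im,**m)
cv2.imwrite("pics/w1.png",cv2.resize(im[...,::-1],(800,600),interpolation=cv2.INTER_CUBIC))
go(.467,.402,.15,.4)
E
```

```text
to [0.467 0.402 0.15 ] shift [ 0.1053  0.0595 -0.0036] turn [-0.004  -0.0003  0.003 ] yaw now/then 0.403 0.4 j6 0.08 t 4.3 F [ 0.4262  0.441  -0.7841] open 0.0482
```

View pics/w1.png

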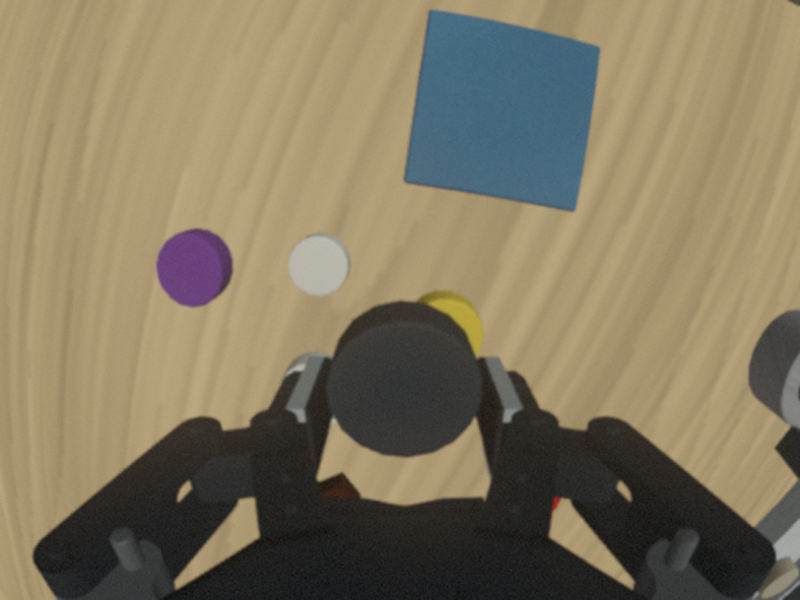

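Wrist view: grey is held between the pads, top-face centre at about (404,383). Tile corners are at (431,10), (599,46), (575,210) and (405,182).

```bash
python3 - <<'E'
from h import *
d=np.load("w1.npz"); m={k:d[k] for k in d.files}; im=m["im"]
c=np.array([pt(m,(u+.5)/1.5625-.5,(v+.5)/1.5625-.5,.01,True) for u,v in[(431,10),(599,46),(575,210),(405,182)]])
print("tile",c.mean(0),c.tolist(),[np.hypot(*(c[i]-c[i-1])) for i in range(4)],(c[0]+c[2])/2,(c[1]+c[3])/2)
wdisc(m,im,490,110,25,.01)
s=manip.get_state(); M=R.from_rotvec(s["ee_rot"]).as_matrix(); z=s["tool_pos"][2]-.0057+.022
# top face circle edges: left/right extremes unseen; use bottom & top of top face
for u,v in[(404,456),(404,315),(331,385),(480,385),(404,303)]:
    p=pt(m,(u+.5)/1.5625-.5,(v+.5)/1.5625-.5,z,True); print((u,v),"tool-frame", (M.T@(np.array([*p,z])-s["tool_pos"])))
print(s["tool_pos"],s["opening"])
E
```

```text
tile [0.4685 0.4033] [[0.40306132312528126, 0.4411851221481652], [0.5059792509276801, 0.46954330501339675], [0.5343662665834908, 0.3656110761119361], [0.43071671545494716, 0.33705238920832903]] [np.float64(0.10774250226548009), np.float64(0.10675339057171769), np.float64(0.10773917979207404), np.float64(0.10751199024670155)] [0.4687 0.4034] [0.4683 0.4033]
disc [320.8  70.7] area 12138.0 at [0.4662 0.4005]
(404, 456) tool-frame [-0.0202  0.0007 -0.0163]
(404, 315) tool-frame [ 0.0293  0.0006 -0.0163]
(331, 385) tool-frame [ 0.0064 -0.0218 -0.0162]
(480, 385) tool-frame [ 0.0065  0.0239 -0.0164]
(404, 303) tool-frame [ 0.0329  0.0006 -0.0163]
[0.4535 0.2818 0.1466] 0.04824565908607892
```

```bash
python3 -c "
from h import *
go(.469,.3998,.06,.4)"
```

```text
to [0.469  0.3998 0.06  ] shift [0.1024 0.0608 0.0864] turn [-0.004  -0.0003  0.003 ] yaw now/then 0.403 0.4 j6 0.08 t 4.3 F [ 0.4262  0.441  -0.7841] open 0.0482
```

Request:
servo_tool([
  {"grip": 0.044, "x": 0.04, "y": 0.025, "z": 0, "ax": -0.004, "ay": 0, "az": 0.003},
  {"grip": 0.044, "x": 0.08, "y": 0.048, "z": 0, "ax": -0.004, "ay": 0, "az": 0.003},
  {"grip": 0.044, "x": 0.1024, "y": 0.0608, "z": 0.02, "ax": -0.004, "ay": 0, "az": 0.003},
  {"grip": 0.044, "x": 0.1024, "y": 0.0608, "z": 0.06, "ax": -0.004, "ay": 0, "az": 0.003},
  {"grip": 0.044, "x": 0.1024, "y": 0.0608, "z": 0.0864, "ax": -0.004, "ay": 0, "az": 0.003},
  {"grip": 0.044, "x": 0.1024, "y": 0.0608, "z": 0.0864, "ax": -0.004, "ay": 0, "az": 0.003},
  {"grip": 0.044, "x": 0.1024, "y": 0.0608, "z": 0.0864, "ax": -0.004, "ay": 0, "az": 0.003},
], squeeze=50)

```text
time: 5.0
tool_pos: [0.4698, 0.3986, 0.0608]
ee_rot: [-1.738, -2.617, -0.0]
ft_force: [-0.5, 0.2, -1.0]
opening: 0.0478
```

```bash
python3 -c "
from h import *
m=manip.camera_model('wrist'); im=manip.grab_frame('wrist'); np.savez('w2.npz',im=im,**m)
cv2.imwrite('pics/w2.png',cv2.resize(im[...,::-1],(800,600),interpolation=cv2.INTER_CUBIC))
go(.469,.3998,.0172,.4)"
```

```text
to [0.469  0.3998 0.0172] shift [ 0.001  -0.0012  0.045 ] turn [ 0.0029 -0.0008 -0.0016] yaw now/then 0.398 0.4 j6 0.25 t 5.0 F [ 0.9367  0.7216 -0.5137] open 0.0477
```

View pics/w2.png

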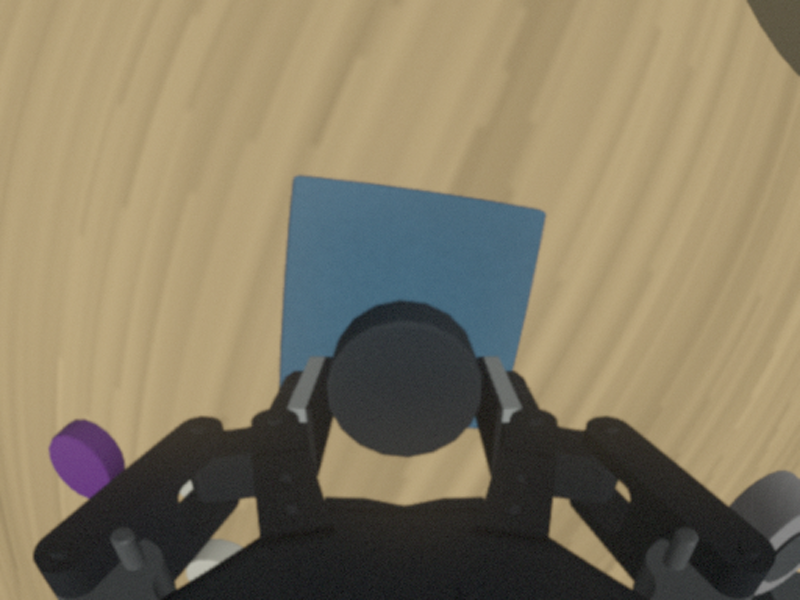

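The disc is unmoved in the grip (top-face centre about (404,385)) and sits over the tile. I'll lower it slowly.

Request:
servo_tool([
  {"grip": 0.044, "x": 0.001, "y": -0.001, "z": 0.02, "ax": 0.003, "ay": -0.001, "az": 0},
  {"grip": 0.044, "x": 0.001, "y": -0.001, "z": 0.034, "ax": 0.003, "ay": -0.001, "az": 0},
  {"grip": 0.044, "x": 0.001, "y": -0.001, "z": 0.039, "ax": 0.003, "ay": -0.001, "az": 0},
  {"grip": 0.044, "x": 0.001, "y": -0.001, "z": 0.042, "ax": 0.003, "ay": -0.001, "az": 0},
  {"grip": 0.044, "x": 0.001, "y": -0.001, "z": 0.044, "ax": 0.003, "ay": -0.001, "az": 0},
  {"grip": 0.044, "x": 0.001, "y": -0.001, "z": 0.044, "ax": 0.003, "ay": -0.001, "az": 0},
])

```text
time: 5.65
tool_pos: [0.4693, 0.4001, 0.0186]
ee_rot: [1.738, 2.617, 0.001]
ft_force: [0.2, 0.4, -1.6]
opening: 0.0483
```

Request:
servo_tool([
  {"grip": 0.044, "x": 0, "y": 0, "z": 0.001, "ax": 0, "ay": 0, "az": 0},
  {"grip": 0.044, "x": 0, "y": 0, "z": 0.002, "ax": 0, "ay": 0, "az": 0},
  {"grip": 0.044, "x": 0, "y": 0, "z": 0.003, "ax": 0, "ay": 0, "az": 0},
  {"grip": 0.044, "x": 0, "y": 0, "z": 0.003, "ax": 0, "ay": 0, "az": 0},
])

```text
time: 6.05
tool_pos: [0.4695, 0.4002, 0.016]
ee_rot: [1.738, 2.617, 0.001]
ft_force: [-1.7, -0.2, 2.3]
opening: 0.0482
```

Request:
servo_tool([
  {"grip": 0.06, "x": 0, "y": 0, "z": 0, "ax": 0, "ay": 0, "az": 0},
  {"grip": 0.075, "x": 0, "y": 0, "z": -0.001, "ax": 0, "ay": 0, "az": 0},
  {"grip": 0.0854, "x": 0, "y": 0, "z": -0.001, "ax": 0, "ay": 0, "az": 0},
  {"grip": 0.0854, "x": 0, "y": 0, "z": -0.02, "ax": 0, "ay": 0, "az": 0},
  {"grip": 0.0854, "x": 0, "y": 0, "z": -0.07, "ax": 0, "ay": 0, "az": 0},
  {"grip": 0.0854, "x": 0, "y": 0, "z": -0.12, "ax": 0, "ay": 0, "az": 0},
  {"grip": 0.0854, "x": 0, "y": 0, "z": -0.13, "ax": 0, "ay": 0, "az": 0},
  {"grip": 0.0854, "x": 0, "y": 0, "z": -0.13, "ax": 0, "ay": 0, "az": 0},
])

```text
time: 6.85
tool_pos: [0.4704, 0.4009, 0.1491]
ee_rot: [1.736, 2.615, 0.01]
ft_force: [0.5, -0.8, -0.0]
opening: 0.0854
```

```bash
python3 -c "
from h import *
m=manip.camera_model('wrist'); im=manip.grab_frame('wrist'); np.savez('w3.npz',im=im,**m)
cv2.imwrite('pics/w3.png',cv2.resize(im[...,::-1],(800,600),interpolation=cv2.INTER_CUBIC))
go(.417,-.190,.16,.1)"
```

```text
to [ 0.417 -0.19   0.16 ] shift [-0.5236 -0.2774 -0.0145] turn [ 0.0019 -0.0007  0.2985] yaw now/then 0.398 0.1 j6 0.25 t 6.9 F [-0.3665  0.614  -1.3711] open 0.0855
```

View pics/w3.png

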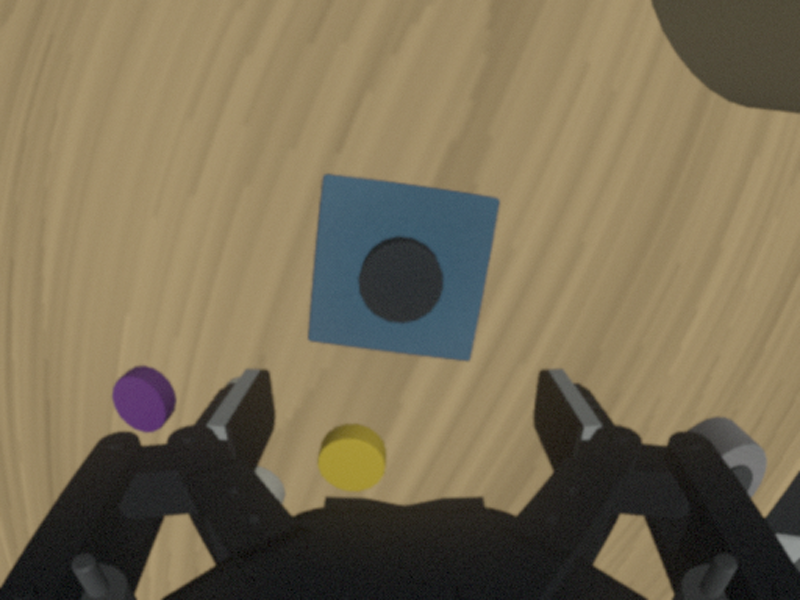

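Tile corners are at (327,174), (499,199), (469,360) and (309,340). Grey covers about 358–443 across and 236–323 down.

```bash
cat > t.py <<'E'
from h import *
d=np.load("w3.npz"); m={k:d[k] for k in d.files}; im=m["im"]
c=np.array([pt(m,(u+.5)/1.5625-.5,(v+.5)/1.5625-.5,.01,True) for u,v in[(327,174),(499,199),(469,360),(309,340)]])
print("tile",c.mean(0))
wdisc(m,im,400,285,18,.021)
# circle fits of dark region's outline: sample lower (top-face) edge points
g=cv2.cvtColor(im,cv2.COLOR_RGB2GRAY); mk=(g<55).astype(np.uint8); mk[:140]=0; mk[215:]=0; mk[:,:215]=0; mk[:,300:]=0
ct=max(cv2.findContours(mk,0,1)[0],key=cv2.contourArea)[:,0]
for z,sel in((.032,ct[:,1]>175),(.010,ct[:,1]<165)):
    p=np.array([pt(m,*q,z,True) for q in ct[sel]]); 
    from scipy.optimize import least_squares
    s=least_squares(lambda a:np.hypot(*(p-a).T)-.025,p.mean(0),loss="soft_l1",f_scale=.001); print("z",z,"centre",s.x,"rms",np.sqrt(np.mean(s.fun**2)),len(p))
E
python3 t.py
```

```text
tile [0.4689 0.4042]
disc [256.  178.7] area 2274.0 at [0.4694 0.402 ]
z 0.032 centre [0.4681 0.4051] rms 0.0009359707312759554 82
z 0.01 centre [0.47   0.4007] rms 0.0003248677997629589 47
```

Grey is within about 1.5 mm of the tile's middle. Next is red.

Request:
servo_tool([
  {"grip": 0.0854, "x": -0.525, "y": -0.277, "z": -0.01, "ax": 0, "ay": 0, "az": 0.298},
  {"grip": 0.0854, "x": -0.525, "y": -0.277, "z": -0.01, "ax": 0, "ay": 0, "az": 0.298},
  {"grip": 0.0854, "x": -0.525, "y": -0.277, "z": -0.01, "ax": 0, "ay": 0, "az": 0.298},
  {"grip": 0.0854, "x": -0.525, "y": -0.277, "z": -0.01, "ax": 0, "ay": 0, "az": 0.298},
  {"grip": 0.0854, "x": -0.525, "y": -0.277, "z": -0.01, "ax": 0, "ay": 0, "az": 0.298},
  {"grip": 0.0854, "x": -0.525, "y": -0.277, "z": -0.01, "ax": 0, "ay": 0, "az": 0.298},
  {"grip": 0.0854, "x": -0.525, "y": -0.277, "z": -0.01, "ax": 0, "ay": 0, "az": 0.298},
  {"grip": 0.0854, "x": -0.525, "y": -0.277, "z": -0.01, "ax": 0, "ay": 0, "az": 0.298},
])

```text
time: 7.7
tool_pos: [0.433, -0.0, 0.15]
ee_rot: [-2.105, -2.329, 0.001]
ft_force: [0.9, 0.1, 0.5]
opening: 0.0854
```

```bash
python3 -c "
from h import *
go(.417,-.192,.12,.1)"
```

```text
to [ 0.417 -0.192  0.12 ] shift [-0.1894 -0.0351  0.0297] turn [-0.0021 -0.0017  0.0008] yaw now/then 0.101 0.1 j6 -0.19 t 7.7 F [0.878  0.0742 0.4667] open 0.0854
```

Request:
servo_tool([
  {"grip": 0.0854, "x": -0.1894, "y": -0.035, "z": 0.0297, "ax": -0.002, "ay": -0.001, "az": 0},
  {"grip": 0.0854, "x": -0.1894, "y": -0.035, "z": 0.0297, "ax": -0.002, "ay": -0.001, "az": 0},
  {"grip": 0.0854, "x": -0.1894, "y": -0.035, "z": 0.0297, "ax": -0.002, "ay": -0.001, "az": 0},
  {"grip": 0.0854, "x": -0.1894, "y": -0.035, "z": 0.0297, "ax": -0.002, "ay": -0.001, "az": 0},
  {"grip": 0.0854, "x": -0.1894, "y": -0.035, "z": 0.0297, "ax": -0.002, "ay": -0.001, "az": 0},
  {"grip": 0.0854, "x": -0.1894, "y": -0.035, "z": 0.0297, "ax": -0.002, "ay": -0.001, "az": 0},
  {"grip": 0.0854, "x": -0.1894, "y": -0.035, "z": 0.0297, "ax": -0.002, "ay": -0.001, "az": 0},
])

```text
time: 8.4
tool_pos: [0.4168, -0.1909, 0.1188]
ee_rot: [-2.104, -2.329, -0.0]
ft_force: [0.0, -0.1, -0.4]
opening: 0.085
```

```bash
python3 -c "
from h import *
m=manip.camera_model('wrist'); im=manip.grab_frame('wrist'); np.savez('w4.npz',im=im,**m)
u,v=257*1.5625,175*1.5625
p=wdisc(m,im,u,v,25); q=wdisc(m,im,u,v,40)
print(im[175,257])
go(p[0],p[1]-.002,.010,.1)"
```

```text
disc [258.  185.5] area 2586.0 at [ 0.4169 -0.1901]
disc [257.7 185.3] area 2696.0 at [ 0.4167 -0.1899]
[118  54  33]
to [ 0.4169 -0.1921  0.01  ] shift [-0.0015 -0.0002  0.1093] turn [-0.0012 -0.0017  0.0025] yaw now/then 0.102 0.1 j6 -0.61 t 8.4 F [ 0.0931 -0.0738 -0.2994] open 0.0856
```

Request:
servo_tool([
  {"grip": 0.0854, "x": -0.0015, "y": 0, "z": 0.05, "ax": -0.001, "ay": -0.001, "az": 0},
  {"grip": 0.0854, "x": -0.0015, "y": 0, "z": 0.095, "ax": -0.001, "ay": -0.001, "az": 0},
  {"grip": 0.0854, "x": -0.0015, "y": 0, "z": 0.109, "ax": -0.001, "ay": -0.001, "az": 0},
  {"grip": 0.0854, "x": -0.0015, "y": 0, "z": 0.109, "ax": -0.001, "ay": -0.001, "az": 0},
  {"grip": 0.0854, "x": -0.0015, "y": 0, "z": 0.109, "ax": -0.001, "ay": -0.001, "az": 0},
])

```text
time: 8.95
tool_pos: [0.4178, -0.1915, 0.0111]
ee_rot: [2.103, 2.334, 0.001]
ft_force: [0.1, 0.1, 1.4]
opening: 0.0857
```

Request:
servo_tool([
  {"grip": 0.044, "x": 0, "y": 0, "z": 0, "ax": 0, "ay": 0, "az": 0},
  {"grip": 0.044, "x": 0, "y": 0, "z": 0, "ax": 0, "ay": 0, "az": 0},
  {"grip": 0.044, "x": 0, "y": 0, "z": 0, "ax": 0, "ay": 0, "az": 0},
  {"grip": 0.044, "x": 0, "y": 0, "z": 0, "ax": 0, "ay": 0, "az": 0},
  {"grip": 0.044, "x": 0, "y": 0, "z": 0, "ax": 0, "ay": 0, "az": 0},
  {"grip": 0.044, "x": 0, "y": 0, "z": 0, "ax": 0, "ay": 0, "az": 0},
])

```text
time: 9.55
tool_pos: [0.4188, -0.1919, 0.0129]
ee_rot: [2.101, 2.332, 0.002]
ft_force: [-1.8, 1.9, 8.0]
opening: 0.047
```

Request:
servo_tool([
  {"grip": 0.044, "x": 0, "y": 0, "z": -0.01, "ax": 0, "ay": 0, "az": 0},
  {"grip": 0.044, "x": 0, "y": 0, "z": -0.04, "ax": 0, "ay": 0, "az": 0},
  {"grip": 0.044, "x": 0, "y": 0, "z": -0.08, "ax": 0, "ay": 0, "az": 0},
  {"grip": 0.044, "x": 0, "y": 0, "z": -0.12, "ax": 0, "ay": 0, "az": 0},
  {"grip": 0.044, "x": 0, "y": 0, "z": -0.14, "ax": 0, "ay": 0, "az": 0},
  {"grip": 0.044, "x": 0, "y": 0, "z": -0.14, "ax": 0, "ay": 0, "az": 0},
])

```text
time: 10.15
tool_pos: [0.4199, -0.1926, 0.1572]
ee_rot: [2.096, 2.326, 0.005]
ft_force: [0.8, -0.1, -1.5]
opening: 0.0475
```

```bash
python3 -c "
from h import *
go(.455,.28,.15,.4)"
```

```text
to [0.455 0.28  0.15 ] shift [0.4665 0.0839 0.0054] turn [ 0.0085  0.007  -0.296 ] yaw now/then 0.104 0.4 j6 -0.61 t 10.2 F [ 0.7893 -0.0933 -1.4918] open 0.0475
```

Request:
servo_tool([
  {"grip": 0.044, "x": 0.466, "y": 0.084, "z": 0, "ax": 0.008, "ay": 0.007, "az": -0.296},
  {"grip": 0.044, "x": 0.466, "y": 0.084, "z": 0, "ax": 0.008, "ay": 0.007, "az": -0.296},
  {"grip": 0.044, "x": 0.466, "y": 0.084, "z": 0, "ax": 0.008, "ay": 0.007, "az": -0.296},
  {"grip": 0.044, "x": 0.466, "y": 0.084, "z": 0, "ax": 0.008, "ay": 0.007, "az": -0.296},
  {"grip": 0.044, "x": 0.466, "y": 0.084, "z": 0, "ax": 0.008, "ay": 0.007, "az": -0.296},
  {"grip": 0.044, "x": 0.466, "y": 0.084, "z": 0, "ax": 0.008, "ay": 0.007, "az": -0.296},
  {"grip": 0.044, "x": 0.466, "y": 0.084, "z": 0, "ax": 0.008, "ay": 0.007, "az": -0.296},
  {"grip": 0.044, "x": 0.466, "y": 0.084, "z": 0, "ax": 0.008, "ay": 0.007, "az": -0.296},
])

```text
time: 10.95
tool_pos: [0.4485, 0.2089, 0.1537]
ee_rot: [-1.735, -2.618, 0.002]
ft_force: [1.4, -0.7, -0.4]
opening: 0.0476
```

```bash
python3 -c "
from h import *
go(.4695,.4,.12,.4)"
```

```text
to [0.4695 0.4    0.12  ] shift [0.1678 0.0938 0.0336] turn [-0.0012  0.0002  0.0002] yaw now/then 0.4 0.4 j6 -0.04 t 10.9 F [ 1.3577 -0.7338 -0.3545] open 0.0476
```

Request:
servo_tool([
  {"grip": 0.044, "x": 0.168, "y": 0.094, "z": 0.033, "ax": -0.001, "ay": 0, "az": 0},
  {"grip": 0.044, "x": 0.168, "y": 0.094, "z": 0.033, "ax": -0.001, "ay": 0, "az": 0},
  {"grip": 0.044, "x": 0.168, "y": 0.094, "z": 0.033, "ax": -0.001, "ay": 0, "az": 0},
  {"grip": 0.044, "x": 0.168, "y": 0.094, "z": 0.033, "ax": -0.001, "ay": 0, "az": 0},
  {"grip": 0.044, "x": 0.168, "y": 0.094, "z": 0.033, "ax": -0.001, "ay": 0, "az": 0},
  {"grip": 0.044, "x": 0.168, "y": 0.094, "z": 0.033, "ax": -0.001, "ay": 0, "az": 0},
  {"grip": 0.044, "x": 0.168, "y": 0.094, "z": 0.033, "ax": -0.001, "ay": 0, "az": 0},
])

```text
time: 11.65
tool_pos: [0.4696, 0.3992, 0.1202]
ee_rot: [1.737, 2.618, -0.002]
ft_force: [-0.0, -0.9, -1.0]
opening: 0.0472
```

```bash
python3 -c "
from h import *
m=manip.camera_model('wrist'); im=manip.grab_frame('wrist'); np.savez('w5.npz',im=im,**m)
cv2.imwrite('pics/w5.png',cv2.resize(im[...,::-1],(800,600),interpolation=cv2.INTER_CUBIC))
go(.4695,.4002,.046,.4)"
```

```text
to [0.4695 0.4002 0.046 ] shift [0.0011 0.0001 0.0749] turn [ 0.      0.0003 -0.0012] yaw now/then 0.399 0.4 j6 0.25 t 11.7 F [ 0.8698  0.2828 -0.461 ] open 0.0474
```

View pics/w5.png

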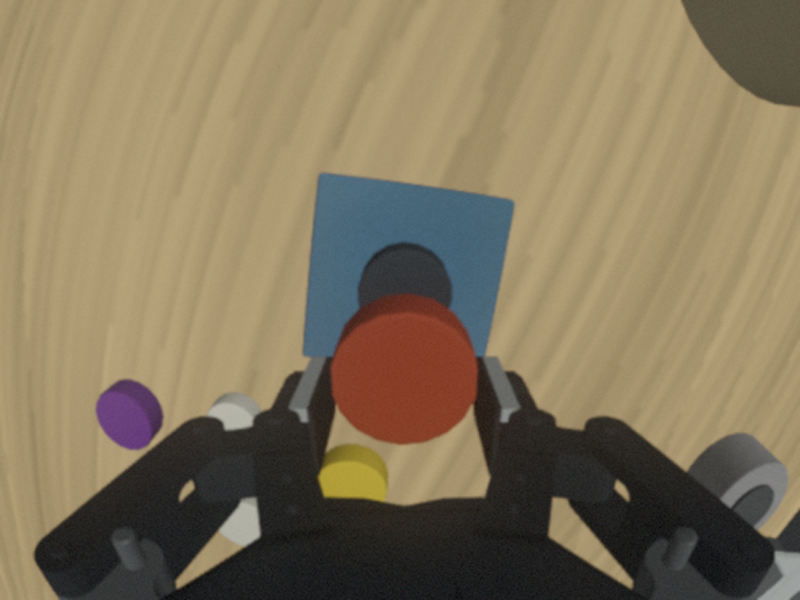

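Red's top face runs from about (404,443) up to (404,306), with the far bottom edge at (404,293). Grey's far edge is at (404,243).

```bash
python3 - <<'E'
from h import *
d=np.load("w5.npz"); m={k:d[k] for k in d.files}
s=manip.get_state(); M=R.from_rotvec(s["ee_rot"]).as_matrix(); b=s["tool_pos"][2]-.0129
for n,u,v,z in[("rnear",404,443,b+.022),("rfar",404,306,b+.022),("rfarbot",404,293,b),("l",332,372,b+.022),("r",477,372,b+.022),("gfar",404,243,.011),("gl",358,288,.03),("gr",452,288,.03)]:
    p=pt(m,(u+.5)/1.5625-.5,(v+.5)/1.5625-.5,z,True); print(n,(M.T@(np.array([*p,z])-s["tool_pos"]))[:2])
E
```

```text
rnear [-0.0201  0.0005]
rfar [0.0293 0.0005]
rfarbot [0.0269 0.0005]
l [ 0.0071 -0.0225]
r [0.0071 0.0238]
gfar [0.027  0.0005]
gl [ 0.0067 -0.0235]
gr [0.0067 0.0256]
```

Request:
servo_tool([
  {"grip": 0.044, "x": 0.001, "y": 0, "z": 0.03, "ax": 0, "ay": 0, "az": 0},
  {"grip": 0.044, "x": 0.001, "y": 0, "z": 0.055, "ax": 0, "ay": 0, "az": 0},
  {"grip": 0.044, "x": 0.001, "y": 0, "z": 0.067, "ax": 0, "ay": 0, "az": 0},
  {"grip": 0.044, "x": 0.001, "y": 0, "z": 0.07, "ax": 0, "ay": 0, "az": 0},
  {"grip": 0.044, "x": 0.001, "y": 0, "z": 0.072, "ax": 0, "ay": 0, "az": 0},
  {"grip": 0.044, "x": 0.001, "y": 0, "z": 0.073, "ax": 0, "ay": 0, "az": 0},
  {"grip": 0.044, "x": 0.001, "y": 0, "z": 0.073, "ax": 0, "ay": 0, "az": 0},
])

```text
time: 12.4
tool_pos: [0.47, 0.4003, 0.0491]
ee_rot: [1.737, 2.617, 0.003]
ft_force: [-0.2, -0.1, -1.9]
opening: 0.0475
```

Request:
servo_tool([
  {"grip": 0.044, "x": 0, "y": 0, "z": 0.002, "ax": 0, "ay": 0, "az": 0},
  {"grip": 0.044, "x": 0, "y": 0, "z": 0.003, "ax": 0, "ay": 0, "az": 0},
  {"grip": 0.044, "x": 0, "y": 0, "z": 0.0035, "ax": 0, "ay": 0, "az": 0},
  {"grip": 0.044, "x": 0, "y": 0, "z": 0.0035, "ax": 0, "ay": 0, "az": 0},
])

```text
time: 12.8
tool_pos: [0.47, 0.4003, 0.0455]
ee_rot: [1.737, 2.617, 0.002]
ft_force: [0.2, -0.1, -1.1]
opening: 0.0471
```

Request:
servo_tool([
  {"grip": 0.044, "x": 0, "y": 0, "z": 0.0005, "ax": 0, "ay": 0, "az": 0},
  {"grip": 0.044, "x": 0, "y": 0, "z": 0.001, "ax": 0, "ay": 0, "az": 0},
  {"grip": 0.044, "x": 0, "y": 0, "z": 0.001, "ax": 0, "ay": 0, "az": 0},
])

```text
time: 13.1
tool_pos: [0.47, 0.4004, 0.045]
ee_rot: [1.737, 2.617, 0.003]
ft_force: [-3.1, -0.3, 3.9]
opening: 0.0474
```

Contact (+5 N). I'll release, rise and check.

Request:
servo_tool([
  {"grip": 0.06, "x": 0, "y": 0, "z": 0, "ax": 0, "ay": 0, "az": 0},
  {"grip": 0.075, "x": 0, "y": 0, "z": 0, "ax": 0, "ay": 0, "az": 0},
  {"grip": 0.0854, "x": 0, "y": 0, "z": -0.001, "ax": 0, "ay": 0, "az": 0},
  {"grip": 0.0854, "x": 0, "y": 0, "z": -0.02, "ax": 0, "ay": 0, "az": 0},
  {"grip": 0.0854, "x": 0, "y": 0, "z": -0.06, "ax": 0, "ay": 0, "az": 0},
  {"grip": 0.0854, "x": 0, "y": 0, "z": -0.1, "ax": 0, "ay": 0, "az": 0},
  {"grip": 0.0854, "x": 0, "y": 0, "z": -0.11, "ax": 0, "ay": 0, "az": 0},
  {"grip": 0.0854, "x": 0, "y": 0, "z": -0.11, "ax": 0, "ay": 0, "az": 0},
])

```text
time: 13.9
tool_pos: [0.4707, 0.4009, 0.1575]
ee_rot: [1.736, 2.615, 0.01]
ft_force: [-0.0, 0.0, -0.6]
opening: 0.0853
```

```bash
python3 -c "
from h import *
m=manip.camera_model('wrist'); im=manip.grab_frame('wrist'); np.savez('w6.npz',im=im,**m)
cv2.imwrite('pics/w6.png',cv2.resize(im[100:292,128:384,::-1],(800,600),interpolation=cv2.INTER_CUBIC))
go(.4286,.188,.12,.1)"
```

```text
to [0.4286 0.188  0.12  ] shift [-0.1797 -0.1206  0.0346] turn [ 0.0027 -0.0008  0.2988] yaw now/then 0.399 0.1 j6 0.25 t 13.9 F [-0.9207 -0.2337 -0.2994] open 0.0852
```

View pics/w6.png

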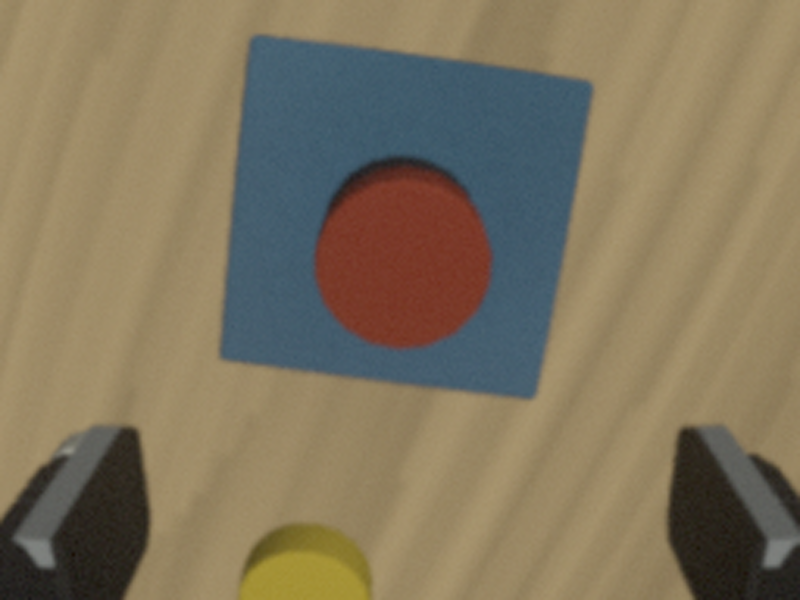

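Red sits squarely on grey: only a thin, even crescent of grey shows on the far side. Next is the white tablet.

Request:
servo_tool([
  {"grip": 0.0854, "x": -0.18, "y": -0.12, "z": 0, "ax": 0.002, "ay": 0, "az": 0.3},
  {"grip": 0.0854, "x": -0.18, "y": -0.12, "z": 0.0, "ax": 0.002, "ay": 0, "az": 0.3},
  {"grip": 0.0854, "x": -0.18, "y": -0.12, "z": 0.035, "ax": 0.002, "ay": 0, "az": 0.3},
  {"grip": 0.0854, "x": -0.18, "y": -0.12, "z": 0.035, "ax": 0.002, "ay": 0, "az": 0.3},
  {"grip": 0.0854, "x": -0.18, "y": -0.12, "z": 0.035, "ax": 0.002, "ay": 0, "az": 0.3},
  {"grip": 0.0854, "x": -0.18, "y": -0.12, "z": 0.035, "ax": 0.002, "ay": 0, "az": 0.3},
  {"grip": 0.0854, "x": -0.18, "y": -0.12, "z": 0.035, "ax": 0.002, "ay": 0, "az": 0.3},
  {"grip": 0.0854, "x": -0.18, "y": -0.12, "z": 0.035, "ax": 0.002, "ay": 0, "az": 0.3},
])

```text
time: 14.75
tool_pos: [0.4293, 0.1888, 0.1193]
ee_rot: [-2.107, -2.329, -0.001]
ft_force: [1.2, -0.3, 0.1]
opening: 0.0854
```

```bash
python3 -c "
from h import *
m=manip.camera_model('wrist'); im=manip.grab_frame('wrist'); np.savez('w7.npz',im=im,**m)
u,v=257*1.5625,185*1.5625
print(im[185,257]); p=wdisc(m,im,u,v,25); q=wdisc(m,im,u,v,35)
go(p[0],p[1]-.002,.006,.1)"
```

```text
[162 160 148]
disc [257.8 189.1] area 2526.0 at [0.4299 0.186 ]
disc [257.9 188.8] area 2662.0 at [0.4299 0.1864]
to [0.4299 0.184  0.006 ] shift [-0.005  -0.0001  0.1134] turn [ 0.0002 -0.001   0.0001] yaw now/then 0.1 0.1 j6 0.23 t 14.8 F [-0.3242  0.4919 -0.8343] open 0.0855
```

Request:
servo_tool([
  {"grip": 0.0854, "x": -0.003, "y": 0, "z": 0.05, "ax": 0, "ay": -0.001, "az": 0},
  {"grip": 0.0854, "x": -0.003, "y": 0, "z": 0.095, "ax": 0, "ay": -0.001, "az": 0},
  {"grip": 0.0854, "x": -0.003, "y": 0, "z": 0.112, "ax": 0, "ay": -0.001, "az": 0},
  {"grip": 0.0854, "x": -0.003, "y": 0, "z": 0.112, "ax": 0, "ay": -0.001, "az": 0},
  {"grip": 0.0854, "x": -0.003, "y": 0, "z": 0.112, "ax": 0, "ay": -0.001, "az": 0},
])

```text
time: 15.3
tool_pos: [0.4303, 0.1868, 0.0082]
ee_rot: [2.106, 2.33, 0.001]
ft_force: [-0.2, -0.3, 0.6]
opening: 0.0857
```

Request:
servo_tool([
  {"grip": 0.044, "x": 0, "y": 0, "z": 0, "ax": 0, "ay": 0, "az": 0},
  {"grip": 0.044, "x": 0, "y": 0, "z": 0, "ax": 0, "ay": 0, "az": 0},
  {"grip": 0.044, "x": 0, "y": 0, "z": 0, "ax": 0, "ay": 0, "az": 0},
  {"grip": 0.044, "x": 0, "y": 0, "z": 0, "ax": 0, "ay": 0, "az": 0},
  {"grip": 0.044, "x": 0, "y": 0, "z": 0, "ax": 0, "ay": 0, "az": 0},
  {"grip": 0.044, "x": 0, "y": 0, "z": 0, "ax": 0, "ay": 0, "az": 0},
])

```text
time: 15.9
tool_pos: [0.4313, 0.1873, 0.0101]
ee_rot: [2.105, 2.329, 0.006]
ft_force: [-2.2, 0.4, 7.3]
opening: 0.0479
```

Request:
servo_tool([
  {"grip": 0.044, "x": 0, "y": 0, "z": -0.01, "ax": 0, "ay": 0, "az": 0},
  {"grip": 0.044, "x": 0, "y": 0, "z": -0.04, "ax": 0, "ay": 0, "az": 0},
  {"grip": 0.044, "x": 0, "y": 0, "z": -0.08, "ax": 0, "ay": 0, "az": 0},
  {"grip": 0.044, "x": 0, "y": 0, "z": -0.12, "ax": 0, "ay": 0, "az": 0},
  {"grip": 0.044, "x": 0, "y": 0, "z": -0.14, "ax": 0, "ay": 0, "az": 0},
  {"grip": 0.044, "x": 0, "y": 0, "z": -0.14, "ax": 0, "ay": 0, "az": 0},
])

```text
time: 16.5
tool_pos: [0.4325, 0.1876, 0.1545]
ee_rot: [2.103, 2.326, 0.017]
ft_force: [0.6, 0.3, -1.1]
opening: 0.0479
```

```bash
python3 -c "
from h import *
go(.4855,-.39,.15,.09)"
```

```text
to [ 0.4855 -0.39    0.15  ] shift [-0.58   -0.0056  0.0028] turn [ 0.0117 -0.003   0.011 ] yaw now/then 0.101 0.09 j6 0.23 t 16.5 F [ 0.6323  0.3059 -1.146 ] open 0.0479
```

Request:
servo_tool([
  {"grip": 0.044, "x": -0.58, "y": -0.006, "z": 0.003, "ax": 0.011, "ay": -0.003, "az": 0.011},
  {"grip": 0.044, "x": -0.58, "y": -0.006, "z": 0.003, "ax": 0.011, "ay": -0.003, "az": 0.011},
  {"grip": 0.044, "x": -0.58, "y": -0.006, "z": 0.003, "ax": 0.011, "ay": -0.003, "az": 0.011},
  {"grip": 0.044, "x": -0.58, "y": -0.006, "z": 0.003, "ax": 0.011, "ay": -0.003, "az": 0.011},
  {"grip": 0.044, "x": -0.58, "y": -0.006, "z": 0.003, "ax": 0.011, "ay": -0.003, "az": 0.011},
  {"grip": 0.044, "x": -0.58, "y": -0.006, "z": 0.003, "ax": 0.011, "ay": -0.003, "az": 0.011},
  {"grip": 0.044, "x": -0.58, "y": -0.006, "z": 0.003, "ax": 0.011, "ay": -0.003, "az": 0.011},
  {"grip": 0.044, "x": -0.58, "y": -0.006, "z": 0.003, "ax": 0.011, "ay": -0.003, "az": 0.011},
])

```text
time: 17.3
tool_pos: [0.4674, -0.213, 0.1485]
ee_rot: [-2.119, -2.318, -0.0]
ft_force: [0.7, 0.1, -1.3]
opening: 0.0476
```

```bash
python3 -c "
from h import *
go(.4855,-.394,.15,.093)"
```

```text
to [ 0.4855 -0.394   0.15  ] shift [-0.1819  0.0018 -0.0017] turn [-0.0008 -0.0011 -0.0032] yaw now/then 0.09 0.093 j6 -0.59 t 17.3 F [ 0.6762  0.0611 -1.3121] open 0.0476
```

Request:
servo_tool([
  {"grip": 0.044, "x": -0.182, "y": 0.002, "z": -0.001, "ax": 0, "ay": -0.001, "az": -0.003},
  {"grip": 0.044, "x": -0.182, "y": 0.002, "z": -0.001, "ax": 0, "ay": -0.001, "az": -0.003},
  {"grip": 0.044, "x": -0.182, "y": 0.002, "z": -0.001, "ax": 0, "ay": -0.001, "az": -0.003},
  {"grip": 0.044, "x": -0.182, "y": 0.002, "z": -0.001, "ax": 0, "ay": -0.001, "az": -0.003},
  {"grip": 0.044, "x": -0.182, "y": 0.002, "z": -0.001, "ax": 0, "ay": -0.001, "az": -0.003},
  {"grip": 0.044, "x": -0.182, "y": 0.002, "z": -0.001, "ax": 0, "ay": -0.001, "az": -0.003},
  {"grip": 0.044, "x": -0.182, "y": 0.002, "z": -0.001, "ax": 0, "ay": -0.001, "az": -0.003},
])

```text
time: 18.0
tool_pos: [0.4856, -0.393, 0.1485]
ee_rot: [-2.114, -2.321, 0.0]
ft_force: [0.5, 0.6, -1.4]
opening: 0.0478
```

```bash
python3 -c "
from h import *
m=manip.camera_model('wrist'); im=manip.grab_frame('wrist'); np.savez('w8.npz',im=im,**m)
cv2.imwrite('pics/w8.png',cv2.resize(im[...,::-1],(800,600),interpolation=cv2.INTER_CUBIC))
go(.4855,-.394,.02,.093)"
```

```text
to [ 0.4855 -0.394   0.02  ] shift [-0.0012 -0.0003  0.129 ] turn [-0.0012 -0.0009  0.001 ] yaw now/then 0.094 0.093 j6 -0.83 t 18.1 F [ 0.5468 -0.1405 -0.8304] open 0.0473
```

View pics/w8.png

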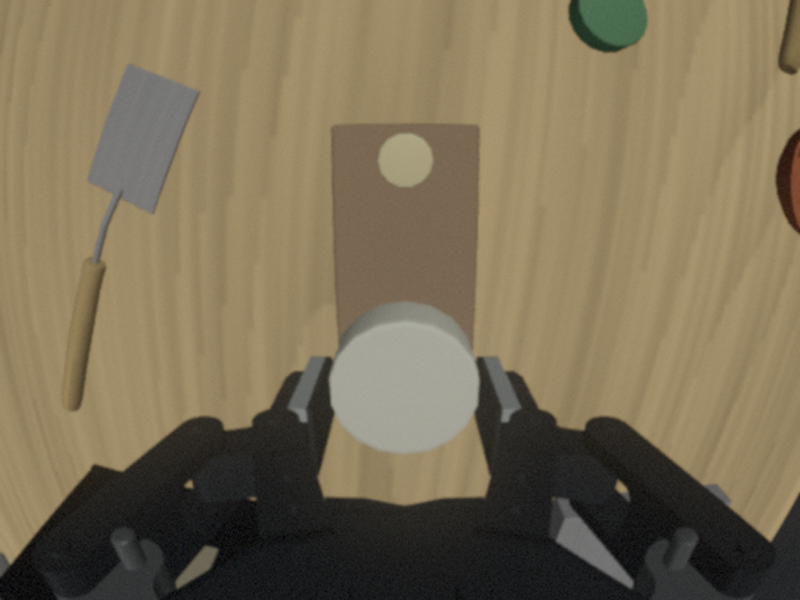

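White is held (near edge at (404,452)) and aligned with the plate. The near prop's top is at (405,160), and the plate's end corners are at (332,125) and (480,125).

```bash
python3 - <<'E'
from h import *
d=np.load("w8.npz"); m={k:d[k] for k in d.files}
s=manip.get_state(); M=R.from_rotvec(s["ee_rot"]).as_matrix(); b=s["tool_pos"][2]-.0101; print(s["tool_pos"])
for n,u,v,z in[("near",404,452,b+.022),("farbot",404,302,b),("l",330,384,b+.022),("r",479,384,b+.022),("prop",405.5,160,.045),("c1",332,125,.008),("c2",480,125,.008),("e1",337,340,.008),("e2",473,340,.008)]:
    p=pt(m,(u+.5)/1.5625-.5,(v+.5)/1.5625-.5,z,True); print(n,p,(M.T@(np.array([*p,z])-s["tool_pos"]))[:2])
E
```

```text
[ 0.4858 -0.3928  0.149 ]
near [ 0.4884 -0.4149] [-0.0221  0.0005]
farbot [ 0.4841 -0.3685] [0.0244 0.0005]
l [ 0.4626 -0.391 ] [ 0.004 -0.023]
r [ 0.5096 -0.3866] [0.004  0.0243]
prop [ 0.4803 -0.3205] [0.0725 0.0014]
c1 [ 0.4342 -0.3024] [ 0.0948 -0.0427]
c2 [ 0.523 -0.294] [0.0948 0.0465]
e1 [ 0.4461 -0.4397] [-0.0431 -0.0438]
e2 [ 0.5357 -0.4314] [-0.0431  0.0462]
```

Request:
servo_tool([
  {"grip": 0.044, "x": -0.001, "y": 0.001, "z": 0.05, "ax": -0.001, "ay": -0.001, "az": 0},
  {"grip": 0.044, "x": -0.001, "y": 0.001, "z": 0.1, "ax": -0.001, "ay": -0.001, "az": 0},
  {"grip": 0.044, "x": -0.001, "y": 0.001, "z": 0.12, "ax": -0.001, "ay": -0.001, "az": 0},
  {"grip": 0.044, "x": -0.001, "y": 0.001, "z": 0.125, "ax": -0.001, "ay": -0.001, "az": 0},
  {"grip": 0.044, "x": -0.001, "y": 0.001, "z": 0.127, "ax": -0.001, "ay": -0.001, "az": 0},
  {"grip": 0.044, "x": -0.001, "y": 0.001, "z": 0.128, "ax": -0.001, "ay": -0.001, "az": 0},
  {"grip": 0.044, "x": -0.001, "y": 0.001, "z": 0.128, "ax": -0.001, "ay": -0.001, "az": 0},
])

```text
time: 18.75
tool_pos: [0.4877, -0.3943, 0.0232]
ee_rot: [2.112, 2.321, -0.0]
ft_force: [0.0, -0.5, -0.7]
opening: 0.0477
```

Request:
servo_tool([
  {"grip": 0.044, "x": 0, "y": 0, "z": 0.002, "ax": 0, "ay": 0, "az": 0},
  {"grip": 0.044, "x": 0, "y": -0.0005, "z": 0.003, "ax": 0, "ay": 0, "az": 0},
  {"grip": 0.044, "x": 0, "y": -0.0005, "z": 0.004, "ax": 0, "ay": 0, "az": 0},
  {"grip": 0.044, "x": 0, "y": -0.0005, "z": 0.0045, "ax": 0, "ay": 0, "az": 0},
  {"grip": 0.044, "x": 0, "y": -0.0005, "z": 0.0045, "ax": 0, "ay": 0, "az": 0},
])

```text
time: 19.25
tool_pos: [0.4871, -0.3943, 0.0185]
ee_rot: [2.112, 2.321, -0.0]
ft_force: [0.5, -0.4, -1.5]
opening: 0.0477
```

Request:
servo_tool([
  {"grip": 0.044, "x": 0, "y": 0, "z": 0.0005, "ax": 0, "ay": 0, "az": 0},
  {"grip": 0.044, "x": 0, "y": 0, "z": 0.001, "ax": 0, "ay": 0, "az": 0},
  {"grip": 0.044, "x": 0, "y": 0, "z": 0.001, "ax": 0, "ay": 0, "az": 0},
])

```text
time: 19.55
tool_pos: [0.4872, -0.3944, 0.0182]
ee_rot: [2.112, 2.321, -0.0]
ft_force: [-2.9, 1.7, 4.9]
opening: 0.0477
```

Request:
servo_tool([
  {"grip": 0.06, "x": 0, "y": 0, "z": 0, "ax": 0, "ay": 0, "az": 0},
  {"grip": 0.075, "x": 0, "y": 0, "z": 0, "ax": 0, "ay": 0, "az": 0},
  {"grip": 0.0854, "x": 0, "y": 0, "z": -0.001, "ax": 0, "ay": 0, "az": 0},
  {"grip": 0.0854, "x": 0, "y": 0, "z": -0.02, "ax": 0, "ay": 0, "az": 0},
  {"grip": 0.0854, "x": 0, "y": 0, "z": -0.06, "ax": 0, "ay": 0, "az": 0},
  {"grip": 0.0854, "x": 0, "y": 0, "z": -0.11, "ax": 0, "ay": 0, "az": 0},
  {"grip": 0.0854, "x": 0, "y": 0, "z": -0.13, "ax": 0, "ay": 0, "az": 0},
  {"grip": 0.0854, "x": 0, "y": 0, "z": -0.13, "ax": 0, "ay": 0, "az": 0},
])

```text
time: 20.35
tool_pos: [0.4884, -0.3954, 0.1532]
ee_rot: [2.106, 2.315, -0.0]
ft_force: [0.3, 1.2, 0.9]
opening: 0.0854
```

```bash
python3 -c "
from h import *
m=manip.camera_model('wrist'); im=manip.grab_frame('wrist'); np.savez('w9.npz',im=im,**m)
cv2.imwrite('pics/w9.png',cv2.resize(im[...,::-1],(800,600),interpolation=cv2.INTER_CUBIC))
go(.4574,.0797,.15,-.645)"
```

```text
to [0.4574 0.0797 0.15  ] shift [ 0.4751  0.0147 -0.0025] turn [0.0065 0.0036 0.7392] yaw now/then 0.094 -0.645 j6 -0.83 t 20.4 F [-0.0075 -0.8144 -1.217 ] open 0.0852
```

View pics/w9.png

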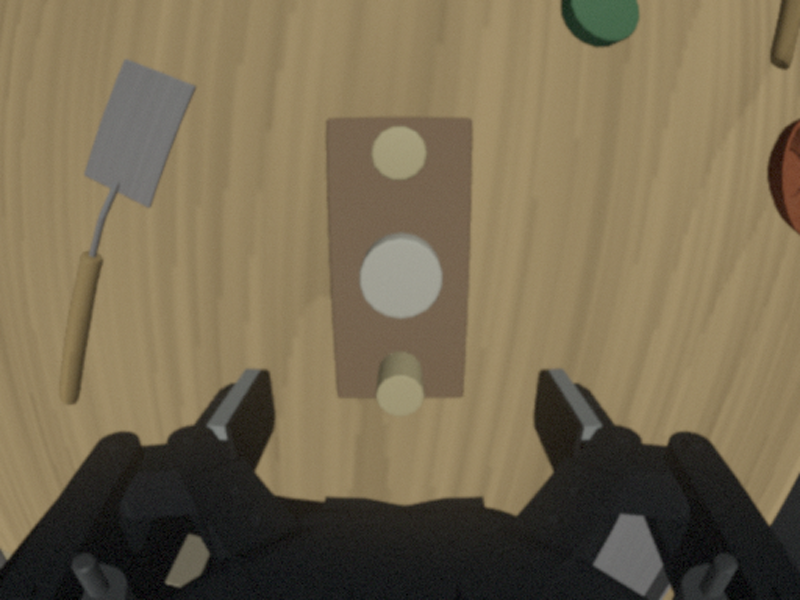

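Props' tops are at (399,153) and (400,395). The white top face is centred at (401,277).

```bash
python3 - <<'E'
from h import *
d=np.load("w9.npz"); m={k:d[k] for k in d.files}
P=lambda u,v,z:pt(m,(u+.5)/1.5625-.5,(v+.5)/1.5625-.5,z,True)
a,b=P(399,153,.045),P(400,395,.045); print("props",a,b,(a+b)/2)
c=np.array([P(*q,.008) for q in[(327,118),(471,119),(463,397),(337,397)]]); print("plate",c.mean(0))
print("white",P(401,277,.030),[P(401,318,.03),P(360,277,.03),P(442,277,.03),P(401,234,.008)])
E
```

```text
props [ 0.4804 -0.3205] [ 0.4939 -0.4628] [ 0.4871 -0.3916]
plate [ 0.4871 -0.3919]
white [ 0.4881 -0.3923] [array([ 0.4905, -0.4179]), array([ 0.464 , -0.3945]), array([ 0.5123, -0.3901]), array([ 0.4861, -0.3704])]
```

White is within about 1.5 mm of midway. Last is the bar.

Request:
servo_tool([
  {"grip": 0.0854, "x": 0.475, "y": 0.015, "z": 0, "ax": 0.006, "ay": 0.003, "az": 0.739},
  {"grip": 0.0854, "x": 0.475, "y": 0.015, "z": 0, "ax": 0.006, "ay": 0.003, "az": 0.739},
  {"grip": 0.0854, "x": 0.475, "y": 0.015, "z": 0, "ax": 0.006, "ay": 0.003, "az": 0.739},
  {"grip": 0.0854, "x": 0.475, "y": 0.015, "z": 0, "ax": 0.006, "ay": 0.003, "az": 0.739},
  {"grip": 0.0854, "x": 0.475, "y": 0.015, "z": 0, "ax": 0.006, "ay": 0.003, "az": 0.739},
  {"grip": 0.0854, "x": 0.475, "y": 0.015, "z": 0, "ax": 0.006, "ay": 0.003, "az": 0.739},
  {"grip": 0.0854, "x": 0.475, "y": 0.015, "z": 0, "ax": 0.006, "ay": 0.003, "az": 0.739},
  {"grip": 0.0854, "x": 0.475, "y": 0.015, "z": 0, "ax": 0.006, "ay": 0.003, "az": 0.739},
])

```text
time: 21.2
tool_pos: [0.4614, 0.0007, 0.1456]
ee_rot: [-2.81, -1.402, 0.004]
ft_force: [0.5, -0.1, -0.4]
opening: 0.0852
```

```bash
python3 -c "
from h import *
go(.4574,.0797,.15,-.645)"
```

```text
to [0.4574 0.0797 0.15  ] shift [ 0.0607 -0.0507 -0.0044] turn [-0.002   0.0019 -0.0001] yaw now/then -0.645 -0.645 j6 0.57 t 21.2 F [ 0.5065 -0.1341 -0.436 ] open 0.0852
```

Request:
servo_tool([
  {"grip": 0.0854, "x": 0.061, "y": -0.051, "z": -0.004, "ax": -0.002, "ay": 0.002, "az": 0},
  {"grip": 0.0854, "x": 0.061, "y": -0.051, "z": -0.004, "ax": -0.002, "ay": 0.002, "az": 0},
  {"grip": 0.0854, "x": 0.061, "y": -0.051, "z": -0.004, "ax": -0.002, "ay": 0.002, "az": 0},
  {"grip": 0.0854, "x": 0.061, "y": -0.051, "z": -0.004, "ax": -0.002, "ay": 0.002, "az": 0},
  {"grip": 0.0854, "x": 0.061, "y": -0.051, "z": -0.004, "ax": -0.002, "ay": 0.002, "az": 0},
])

```text
time: 21.7
tool_pos: [0.457, 0.0793, 0.1485]
ee_rot: [-2.811, -1.401, 0.003]
ft_force: [-0.2, -0.9, -0.4]
opening: 0.0855
```

```bash
python3 -c "
from h import *
m=manip.camera_model('wrist'); im=manip.grab_frame('wrist'); np.savez('w10.npz',im=im,**m)
cv2.imwrite('pics/w10.png',cv2.resize(im[...,::-1],(800,600),interpolation=cv2.INTER_CUBIC))
go(.4574,.0797,.006,-.645)"
```

```text
to [0.4574 0.0797 0.006 ] shift [ 0.0008 -0.      0.1428] turn [-0.0009  0.0011 -0.0017] yaw now/then -0.647 -0.645 j6 0.74 t 21.8 F [0.5333 0.3162 0.571 ] open 0.0854
```

View pics/w10.png

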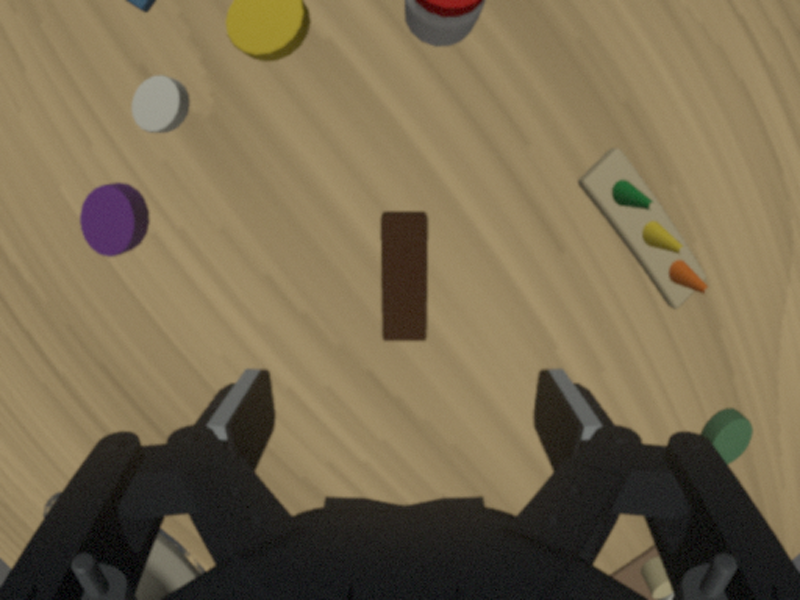

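The bar is well aligned with the jaws, with corners at about (382,212), (427,212), (426,340) and (383,340).

```bash
python3 - <<'E'
from h import *
d=np.load("w10.npz"); m={k:d[k] for k in d.files}
P=lambda u,v,z:pt(m,(u+.5)/1.5625-.5,(v+.5)/1.5625-.5,z,True)
c=np.array([P(382,213,.018),P(427,213,.018),P(426,340,.02),P(383,340,.02)]); p=c.mean(0)
e=c[0]-c[3]; f=c[1]-c[2]; print("bar",p,np.hypot(*e),np.arctan2(e[1],e[0]),np.arctan2(f[1],f[0]))
go(*p,.006,-.645)
E
```

```text
bar [0.4587 0.0804] 0.07932480673668259 0.9207991905375877 0.9279484746095836
to [0.4587 0.0804 0.006 ] shift [0.0022 0.0006 0.1428] turn [-0.0009  0.0011 -0.0017] yaw now/then -0.647 -0.645 j6 0.74 t 21.8 F [0.5333 0.3162 0.571 ] open 0.0854
```

Request:
servo_tool([
  {"grip": 0.0854, "x": 0.001, "y": 0.0005, "z": 0.05, "ax": -0.001, "ay": 0.001, "az": 0},
  {"grip": 0.0854, "x": 0.001, "y": 0.0005, "z": 0.1, "ax": -0.001, "ay": 0.001, "az": 0},
  {"grip": 0.0854, "x": 0.001, "y": 0.0005, "z": 0.13, "ax": -0.001, "ay": 0.001, "az": 0},
  {"grip": 0.0854, "x": 0.001, "y": 0.0005, "z": 0.14, "ax": -0.001, "ay": 0.001, "az": 0},
  {"grip": 0.07, "x": 0.001, "y": 0.0005, "z": 0.14, "ax": -0.001, "ay": 0.001, "az": 0},
  {"grip": 0.06, "x": 0.001, "y": 0.0005, "z": 0.14, "ax": -0.001, "ay": 0.001, "az": 0},
])

```text
time: 22.35
tool_pos: [0.4593, 0.0792, 0.0105]
ee_rot: [2.812, 1.399, 0.004]
ft_force: [0.5, -0.5, 0.2]
opening: 0.0606
```

Request:
servo_tool([
  {"grip": 0.022, "x": 0, "y": 0, "z": 0, "ax": 0, "ay": 0, "az": 0},
  {"grip": 0.022, "x": 0, "y": 0, "z": 0, "ax": 0, "ay": 0, "az": 0},
  {"grip": 0.022, "x": 0, "y": 0, "z": 0, "ax": 0, "ay": 0, "az": 0},
  {"grip": 0.022, "x": 0, "y": 0, "z": 0, "ax": 0, "ay": 0, "az": 0},
  {"grip": 0.022, "x": 0, "y": 0, "z": 0, "ax": 0, "ay": 0, "az": 0},
  {"grip": 0.022, "x": 0, "y": 0, "z": 0, "ax": 0, "ay": 0, "az": 0},
  {"grip": 0.022, "x": 0, "y": 0, "z": 0, "ax": 0, "ay": 0, "az": 0},
])

```text
time: 23.05
tool_pos: [0.4607, 0.0793, 0.0125]
ee_rot: [2.81, 1.398, 0.009]
ft_force: [-0.6, -0.2, 6.1]
opening: 0.0263
```

Request:
servo_tool([
  {"grip": 0.022, "x": 0, "y": 0, "z": -0.01, "ax": 0, "ay": 0, "az": 0},
  {"grip": 0.022, "x": 0, "y": 0, "z": -0.04, "ax": 0, "ay": 0, "az": 0},
  {"grip": 0.022, "x": 0, "y": 0, "z": -0.08, "ax": 0, "ay": 0, "az": 0},
  {"grip": 0.022, "x": 0, "y": 0, "z": -0.12, "ax": 0, "ay": 0, "az": 0},
  {"grip": 0.022, "x": 0, "y": 0, "z": -0.14, "ax": 0, "ay": 0, "az": 0},
  {"grip": 0.022, "x": 0, "y": 0, "z": -0.14, "ax": 0, "ay": 0, "az": 0},
])

```text
time: 23.65
tool_pos: [0.4616, 0.0795, 0.157]
ee_rot: [2.808, 1.397, 0.021]
ft_force: [-0.1, -1.1, -0.6]
opening: 0.0262
```

```bash
python3 -c "
from h import *
go(.54,-.04,.15,.11)"
```

```text
to [ 0.54 -0.04  0.15] shift [-0.0481  0.1345  0.0081] turn [ 0.014  -0.0049 -0.7573] yaw now/then -0.647 0.11 j6 0.74 t 23.6 F [-0.061  -1.0976 -0.5623] open 0.0262
```

```bash
python3 -c "
from h import *
go(.615,-.08,.15,.11)"
```

```text
to [ 0.615 -0.08   0.15 ] shift [-0.0348  0.2185  0.0091] turn [ 0.014  -0.0049 -0.7573] yaw now/then -0.647 0.11 j6 0.74 t 23.6 F [-0.061  -1.0976 -0.5623] open 0.0262
```

Request:
servo_tool([
  {"grip": 0.022, "x": -0.035, "y": 0.218, "z": 0.007, "ax": 0.014, "ay": -0.005, "az": -0.757},
  {"grip": 0.022, "x": -0.035, "y": 0.218, "z": 0.007, "ax": 0.014, "ay": -0.005, "az": -0.757},
  {"grip": 0.022, "x": -0.035, "y": 0.218, "z": 0.007, "ax": 0.014, "ay": -0.005, "az": -0.757},
  {"grip": 0.022, "x": -0.035, "y": 0.218, "z": 0.007, "ax": 0.014, "ay": -0.005, "az": -0.757},
  {"grip": 0.022, "x": -0.035, "y": 0.218, "z": 0.007, "ax": 0.014, "ay": -0.005, "az": -0.757},
  {"grip": 0.022, "x": -0.035, "y": 0.218, "z": 0.007, "ax": 0.014, "ay": -0.005, "az": -0.757},
  {"grip": 0.022, "x": -0.035, "y": 0.218, "z": 0.007, "ax": 0.014, "ay": -0.005, "az": -0.757},
  {"grip": 0.022, "x": -0.035, "y": 0.218, "z": 0.007, "ax": 0.014, "ay": -0.005, "az": -0.757},
])

```text
time: 24.45
tool_pos: [0.6137, -0.0789, 0.1514]
ee_rot: [-2.096, -2.338, 0.001]
ft_force: [0.1, 0.2, -0.5]
opening: 0.0265
```

```bash
python3 -c "
from h import *
m=manip.camera_model('wrist'); im=manip.grab_frame('wrist'); np.savez('w11.npz',im=im,**m)
cv2.imwrite('pics/w11.png',cv2.resize(im[...,::-1],(800,600),interpolation=cv2.INTER_CUBIC))
go(.671,.011,.15,.11)"
```

```text
to [0.671 0.011 0.15 ] shift [0.083  0.0666 0.0018] turn [-0.0007 -0.0003 -0.0005] yaw now/then 0.109 0.11 j6 -0.3 t 24.5 F [ 0.3624  0.4796 -0.8307] open 0.026
```

View pics/w11.png

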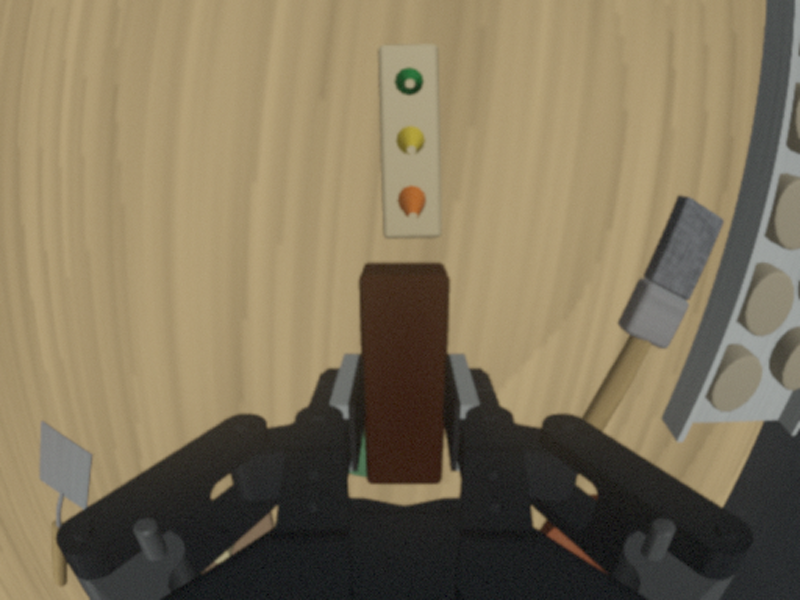

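Plaque top corners are at (382,46), (436,44), (439,236) and (386,236). The bar is held straight, its near end at (368–440,482) and its far end at about y = 266–272.

```bash
python3 - <<'E'
from h import *
d=np.load("w11.npz"); m={k:d[k] for k in d.files}
P=lambda u,v,z:pt(m,(u+.5)/1.5625-.5,(v+.5)/1.5625-.5,z,True)
c=np.array([P(382,46,.014),P(436,44,.014),P(439,237,.014),P(386,237,.014)]); p=c.mean(0)
e,f=c[0]-c[3],c[1]-c[2]; y1,y2=np.arctan2(e[1],e[0]),np.arctan2(f[1],f[0]); yaw=(y1+y2)/2-np.pi/2
print("plaque",p,c.tolist(),"L",np.hypot(*e),np.hypot(*f),"D",np.hypot(*(c[1]-c[0])),np.hypot(*(c[2]-c[3])),"yaw",y1-np.pi/2,y2-np.pi/2)
s=manip.get_state(); M=R.from_rotvec(s["ee_rot"]).as_matrix(); b=s["tool_pos"][2]-.0125
for n,u,v,z in[("n1",368,482,b+.02),("n2",440,482,b+.02),("f1",362,266,b),("f2",447,266,b),("F1",362,274,b+.02),("F2",447,274,b+.02)]:
    q=P(u,v,z); print(n,(M.T@(np.array([*q,z])-s["tool_pos"]))[:2])
t=p+.062*np.array([np.cos(yaw),np.sin(yaw)]); print("bar target",t,yaw)
go(*t,.15,yaw)
E
```

```text
plaque [0.6093 0.0058] [[0.5859982600030254, 0.06176985553137643], [0.6176831362027256, 0.0666283623549059], [0.6328330161090019, -0.050813167683841774], [0.6006939892776733, -0.054357915716878466]] L 0.11705393506414366 0.11841466057467998 D 0.032055209691165897 0.03233391848017464 yaw 0.1258788205089183 0.12829084893160014
n1 [-0.0395 -0.0127]
n2 [-0.0395  0.0137]
f1 [ 0.0365 -0.0137]
f2 [0.0365 0.0154]
F1 [ 0.0387 -0.0119]
F2 [0.0387 0.0135]
bar target [0.6708 0.0137] 0.1270848347202591
to [0.6708 0.0137 0.15  ] shift [0.0857 0.0667 0.0018] turn [-0.0007 -0.0003 -0.0176] yaw now/then 0.109 0.127 j6 -0.3 t 24.5 F [ 0.3624  0.4796 -0.8307] open 0.026
```

Request:
servo_tool([
  {"grip": 0.022, "x": 0.085, "y": 0.067, "z": 0, "ax": 0, "ay": 0, "az": -0.011},
  {"grip": 0.022, "x": 0.085, "y": 0.067, "z": 0, "ax": 0, "ay": 0, "az": -0.011},
  {"grip": 0.022, "x": 0.085, "y": 0.067, "z": 0, "ax": 0, "ay": 0, "az": -0.011},
  {"grip": 0.022, "x": 0.085, "y": 0.067, "z": 0.03, "ax": 0, "ay": 0, "az": -0.011},
  {"grip": 0.022, "x": 0.085, "y": 0.067, "z": 0.06, "ax": 0, "ay": 0, "az": -0.011},
  {"grip": 0.022, "x": 0.085, "y": 0.067, "z": 0.09, "ax": 0, "ay": 0, "az": -0.011},
  {"grip": 0.022, "x": 0.085, "y": 0.067, "z": 0.09, "ax": 0, "ay": 0, "az": -0.011},
  {"grip": 0.022, "x": 0.085, "y": 0.067, "z": 0.09, "ax": 0, "ay": 0, "az": -0.011},
])

```text
time: 25.3
tool_pos: [0.6708, 0.0134, 0.0625]
ee_rot: [-2.083, -2.35, 0.001]
ft_force: [0.1, -0.1, -0.3]
opening: 0.026
```

```bash
python3 -c "
from h import *
go(.6707,.0127,.0135,.12)"
```

```text
to [0.6707 0.0127 0.0135] shift [-0.0007 -0.0001  0.049 ] turn [-0.001  -0.0004  0.0005] yaw now/then 0.121 0.12 j6 -0.16 t 25.3 F [ 0.1379 -0.1017 -0.3436] open 0.026
```

Request:
servo_tool([
  {"grip": 0.022, "x": -0.0007, "y": 0, "z": 0.025, "ax": -0.001, "ay": 0, "az": 0},
  {"grip": 0.022, "x": -0.0007, "y": 0, "z": 0.04, "ax": -0.001, "ay": 0, "az": 0},
  {"grip": 0.022, "x": -0.0007, "y": 0, "z": 0.044, "ax": -0.001, "ay": 0, "az": 0},
  {"grip": 0.022, "x": -0.0007, "y": 0, "z": 0.047, "ax": -0.001, "ay": 0, "az": 0},
  {"grip": 0.022, "x": -0.0007, "y": 0, "z": 0.048, "ax": -0.001, "ay": 0, "az": 0},
  {"grip": 0.022, "x": -0.0007, "y": 0, "z": 0.048, "ax": -0.001, "ay": 0, "az": 0},
])

```text
time: 25.9
tool_pos: [0.6713, 0.0127, 0.0155]
ee_rot: [2.083, 2.351, 0.002]
ft_force: [-0.5, 0.5, -0.8]
opening: 0.0261
```

Request:
servo_tool([
  {"grip": 0.022, "x": 0, "y": 0, "z": 0.001, "ax": 0, "ay": 0, "az": 0},
  {"grip": 0.022, "x": 0, "y": 0, "z": 0.002, "ax": 0, "ay": 0, "az": 0},
  {"grip": 0.022, "x": 0, "y": 0, "z": 0.003, "ax": 0, "ay": 0, "az": 0},
  {"grip": 0.022, "x": 0, "y": 0, "z": 0.0035, "ax": 0, "ay": 0, "az": 0},
  {"grip": 0.022, "x": 0, "y": 0, "z": 0.0035, "ax": 0, "ay": 0, "az": 0},
])

```text
time: 26.4
tool_pos: [0.6715, 0.0127, 0.0126]
ee_rot: [2.083, 2.35, 0.002]
ft_force: [-1.2, 0.5, 2.8]
opening: 0.0261
```

Request:
servo_tool([
  {"grip": 0.036, "x": 0, "y": 0, "z": 0, "ax": 0, "ay": 0, "az": 0},
  {"grip": 0.04, "x": 0, "y": 0, "z": 0, "ax": 0, "ay": 0, "az": 0},
  {"grip": 0.04, "x": 0, "y": 0, "z": 0, "ax": 0, "ay": 0, "az": 0},
  {"grip": 0.04, "x": 0, "y": 0, "z": -0.02, "ax": 0, "ay": 0, "az": 0},
  {"grip": 0.04, "x": 0, "y": 0, "z": -0.06, "ax": 0, "ay": 0, "az": 0},
  {"grip": 0.04, "x": 0, "y": 0, "z": -0.11, "ax": 0, "ay": 0, "az": 0},
  {"grip": 0.04, "x": 0, "y": 0, "z": -0.14, "ax": 0, "ay": 0, "az": 0},
  {"grip": 0.04, "x": 0, "y": 0, "z": -0.14, "ax": 0, "ay": 0, "az": 0},
])

```text
time: 27.2
tool_pos: [0.6737, 0.0126, 0.1597]
ee_rot: [2.077, 2.344, 0.013]
ft_force: [1.7, 0.3, 0.3]
opening: 0.0399
```

Request:
servo_tool([
  {"grip": 0.085, "x": -0.06, "y": -0.03, "z": -0.02, "ax": 0, "ay": 0, "az": 0},
  {"grip": 0.085, "x": -0.06, "y": -0.03, "z": -0.02, "ax": 0, "ay": 0, "az": 0},
  {"grip": 0.085, "x": -0.06, "y": -0.03, "z": -0.02, "ax": 0, "ay": 0, "az": 0},
  {"grip": 0.085, "x": -0.06, "y": -0.03, "z": -0.02, "ax": 0, "ay": 0, "az": 0},
])

```text
time: 27.6
tool_pos: [0.6507, -0.0505, 0.1785]
ee_rot: [2.079, 2.344, 0.013]
ft_force: [-0.2, 0.8, -0.4]
opening: 0.0852
```

```bash
python3 -c "
from h import *
m=manip.camera_model('wrist'); im=manip.grab_frame('wrist'); np.savez('w12.npz',im=im,**m)
cv2.imwrite('pics/w12.png',cv2.resize(im[...,::-1],(800,600),interpolation=cv2.INTER_CUBIC))
cv2.imwrite('pics/s2.png',cv2.resize(manip.grab_frame('scene')[...,::-1],(800,600),interpolation=cv2.INTER_CUBIC))
print(manip.get_state()['opening'])"
```

```text
0.08498778636152204
```

View pics/w12.png

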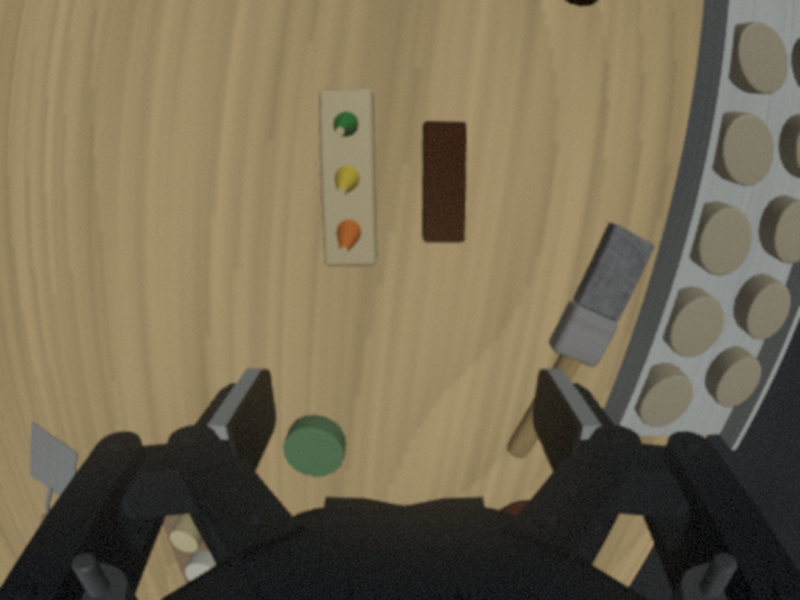

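View pics/s2.png

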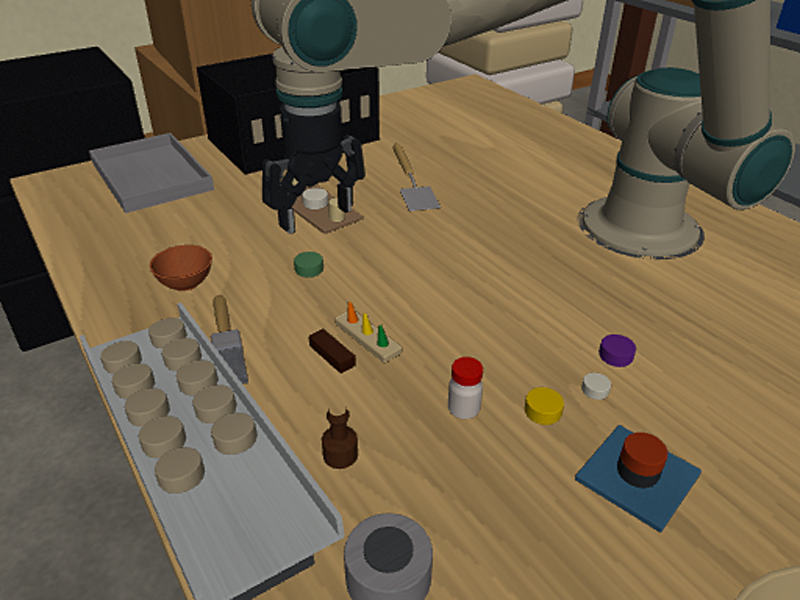

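The bar stands parallel behind the plaque, with corners at (423,122), (466,123), (464,241) and (423,241). Plaque corners are at (321,91), (373,90), (375,264) and (328,264). I'll measure the gap and centring.

```bash
python3 - <<'E'
from h import *
d=np.load("w12.npz"); m={k:d[k] for k in d.files}
P=lambda u,v,z:pt(m,(u+.5)/1.5625-.5,(v+.5)/1.5625-.5,z,True)
def q(c):
    e,f=c[0]-c[3],c[1]-c[2]; return c.mean(0),[np.arctan2(x[1],x[0])-np.pi/2 for x in(e,f)],[np.hypot(*e),np.hypot(*(c[1]-c[0]))]
a=q(np.array([P(*k,.014) for k in[(321,91),(373,90),(375,264),(328,264)]]))
b=q(np.array([P(*k,.02) for k in[(424,122),(466,123),(464,241),(424,241)]]))
print(a,b); y=np.mean(a[1]); v=b[0]-a[0]; c,s=np.cos(y),np.sin(y)
print("behind",v@[c,s],"lateral",v@[-s,c],"gap",v@[c,s]-.032,"dyaw",np.mean(b[1])-y)
E
```

```text
(array([0.6101, 0.0061]), [np.float64(0.13915512040237177), np.float64(0.12288959075743766)], [np.float64(0.11679239055212533), np.float64(0.034062990246514394)]) (array([0.6726, 0.0108]), [np.float64(0.12475219323928144), np.float64(0.11911761433325796)], [np.float64(0.07775755938466043), np.float64(0.02695633184215385)])
behind 0.06259292749475344 lateral -0.003507465205651674 gap 0.03059292749475344 dyaw -0.009087451793635015
```

Request:
servo_tool([
  {"grip": 0.085, "x": -0.25, "y": -0.15, "z": -0.03, "ax": 0, "ay": 0, "az": 0},
  {"grip": 0.085, "x": -0.25, "y": -0.15, "z": -0.03, "ax": 0, "ay": 0, "az": 0},
  {"grip": 0.085, "x": -0.25, "y": -0.15, "z": -0.03, "ax": 0, "ay": 0, "az": 0},
  {"grip": 0.085, "x": -0.25, "y": -0.15, "z": -0.03, "ax": 0, "ay": 0, "az": 0},
  {"grip": 0.085, "x": -0.25, "y": -0.15, "z": -0.03, "ax": 0, "ay": 0, "az": 0},
  {"grip": 0.085, "x": -0.25, "y": -0.15, "z": -0.03, "ax": 0, "ay": 0, "az": 0},
  {"grip": 0.085, "x": -0.25, "y": -0.15, "z": -0.03, "ax": 0, "ay": 0, "az": 0},
  {"grip": 0.085, "x": -0.25, "y": -0.15, "z": -0.03, "ax": 0, "ay": 0, "az": 0},
])

```text
time: 28.5
tool_pos: [0.5319, -0.3156, 0.2057]
ee_rot: [2.079, 2.347, 0.013]
ft_force: [0.2, 0.5, -0.0]
opening: 0.0849
```

```bash
python3 - <<'E'
from h import *
m=manip.camera_model("top"); im=manip.grab_frame("top")
cv2.imwrite("pics/t2.png",cv2.resize(im[100:244,160:352,::-1],(800,600),interpolation=cv2.INTER_CUBIC))
E
```

```text
(no output)
```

View pics/t2.png

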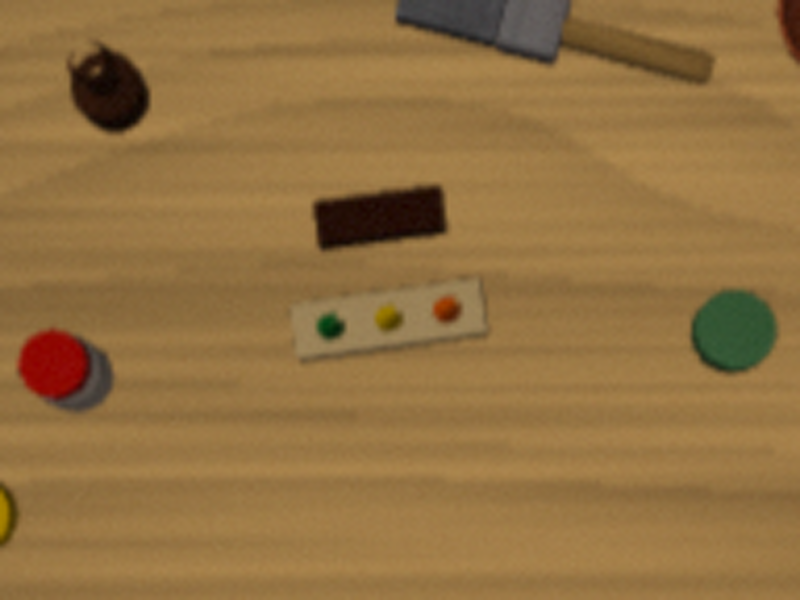

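Both cameras put the bar within about 3 mm of centred, with a gap of about 30 mm and a parallel error of about 0.01–0.02 rad. The bystanders are where they were. I'm handing the job in.

```bash
python3 -c "
from h import *
print(manip.get_state()['time'],manip.close_job())"
```

```text
the job is handed in; nothing more can be done
28.55 None
```

I set out all four pieces in the order asked and handed the job in at 28.6 s. I lowered each piece until the wrist force showed contact before letting go, so nothing was dropped.

| Piece | Last camera check |
|---|---|
| Grey on the blue tile | about 1.5 mm from the middle |
| Red on grey | looks square in the picture; not measured separately after release |
| White on the plate | about 1.5 mm from midway between the props |
| Bar behind the plaque | gap about 30.6 mm; turned 0.01–0.02 rad from parallel; about 2.5–3.5 mm off centre towards the robot's right |

The wrist and top cameras agreed on the bar's sideways offset. I left it because it was close to the 2 mm calibration and pixel-reading error. The two cameras also differed by about 0.01–0.02 rad on the plaque's angle.

In the last pictures the green tablet, jar and tamper look unmoved and the gripper was clear of everything. The last readings I saw stayed below 10 N.

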